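# Gang up square blanks in a notched slide fixture

### The arm

A 6-joint arm with a two-finger parallel gripper is mounted at the origin on the work surface. World frame = base frame: x ahead of the robot, y to its left, z up, the work surface at z = 0. Lengths are in mm, angles in rad, forces in N, time in s.
With the tool pointing down it reaches from about 350 to 775 mm from the base axis. Payload 5.5 kg.
Tool frame: the origin (TCP) lies on the centre line of the jaws, within the pads' length; the fingertips stand 22 mm ahead of it and the grasp point (between the pads) lies 3 mm ahead of it; z points along the fingers, y is the direction in which the jaws open and shut (so a half turn about z gives the same grasp; the last joint's range is limited). The gripper opens to 85 mm and grips with 20 to 120 N. Pads are 22 mm wide; open, the fingers measure 114 mm over their backs; the gripper's body (76 mm by 85 mm) begins 54 mm behind the grasp point. The pads swing forward as they close: fully open they stand 13 mm farther back than shut.
Start: joints at [-1.342, 0.313, 0.046, 1.304, 0, 1.431], TCP at [207.283, -536.38, 253.323] pointing down, gripper open.
Joint ranges: [-2.76, 2.76], [-0.86, 1.69], [-1.03, 1.26], [-2.2, 2.34], [-1.47, 1.5], [-3.14, 3.14]. Speed limits (rad/s): [2.57, 2.57, 3.14, 3.14, 3.14, 3.14].

### API

Orientations are given as a unit quaternion [w, x, y, z].
In Python, from plant import * gives the robot as it stands.
- The arm moves only by the shell command python3 -m creep 'ROWS' [FORCE]. ROWS is JSON, a list of rows, each an object of numbers: "gripper": the opening, from 0 (shut) to 1 (fully open); "tx", "ty", "tz": the shift along the world's x, y, z in cm; "yaw": the turn about the world's z in degrees. In form: [{"gripper": .., "tx": .., "ty": .., "tz": .., "yaw": ..}, ...]. A call has 1 to 20 rows; each row shifts and turns the commanded pose from where the row before left it; what a row does not reach is not made up. A row lasts 1/12 s, in which the tool goes at most 41.7 mm and 7.16 degrees, less where a joint would pass 70% of its speed; a pose out of reach is approached as far as the arm can. A call with a gripper value outside its range is refused whole. The fingers move at their own pace and stop on an object; FORCE is the grip in N (left out, the last holds). Time passes only in rows, so rows that do not move let the fingers close. It gives the time, the measured TCP pose, the force and the opening at its end, in the units of the state.
- state(): the state, without advancing time (a new reading comes with each control period).
- capture(name): name is "scene" or "top" or "wrist"; returns the picture (420x560x3 uint8, red, green, blue); there is no depth.
- camera_model(name): a dict with "mtx" (3x3 intrinsics, pixels), "k1" (the pictures are not rectified: a ray, as slopes to the right and down, at radius r is drawn at 1 + k1 r^2 times it, then the intrinsics apply), "origin" and "orientation" of the camera in the world. Camera axes: x right, y down, z forward; pixel columns grow to the right and rows downward; lengths in mm; the calibration is good to about 2 mm. A picture is of the moment at which its call begins: read the wrist's pose just before it. camera_model takes no time and is no camera call; for the wrist camera it gives the pose at the moment of the call.
- job_done(): hands the job in, once; it reports no verdict.
Trained networks look in the newest picture that a camera, given by its name, has taken for a name from the list of things; names that differ only in an ending like _2 or _b are one class to them, and where a whole thing is asked for, a point or a joint stands for the part that bears it (a point fixed in the world has none). Each returns a list of dicts, best first, with "conf" (0 to 1); they miss things now and then, are a little off and sometimes report something else, mostly with a low value. They report only what shows in the picture. A call takes as long as a camera call. They do not tell look-alikes from the thing itself.
- search_frame(label, camera): "bbox" ([left, top, width, height] in pixels, round what is visible of it).
The state is a dict: "time": time; "joint_positions": joint angles; "qvel": joint speeds; "joint_torque": joint torques, N m; "tcp_pos": TCP position; "ee_rot": TCP orientation; "force": force on the tool from outside, world axes, zero at the start; "moment": the same for the moment, N m; "finger_gap": finger opening in mm.
Only numpy, scipy, OpenCV 4.12 (cv2) and the standard library are available. Lean on these libraries where they do the work, as an engineer would, in place of code of your own. Each camera call takes 0.05 s, during which the arm holds its last target.

### The job

Set up the filing fixture: first vent the clamp by pulling the air valve's knob fully out, then hold the release bar up, slide the carriage fully back and let it lock there. Lay every square steel blank that is on the bench across the two rails, centred and side by side between the jaws, then hold the bar up again, slide the carriage to the closest notch that the row of blanks allows and let the bar drop into it. Last, push the valve knob fully home; leave the other tools and scraps where they are.

Things in the scene. Friction and masses are not known exactly. Their poses are not given: they have to be found in the camera images.
- seat (a point): Gang-filing fixture, bolted to the bench: two parallel steel rails (each 14 mm wide, 44 mm over both, top 12 mm above the bench, 270 mm long) with a notched rack sunk into the bench between them, and a green fixed jaw (75 mm wide, 42 mm high) at one end. This point is at the foot of the fixed jaw's flat face, midway between the rails, at the height of the rail tops. +y runs along the rails from the fixed jaw to the sliding jaw, x across the rails, z up.
- jaw (a point): Middle of the flat face (70 mm wide, top 42 mm above the bench) of the sliding jaw, 13 mm above the rail tops. Same axes as seat. The face belongs to the aluminium carriage, which reaches 66 mm back from it in +y; its body behind the 14 mm thick jaw is 25 mm high above the bench.
- carriage (a joint): Carriage position (m): 0 = fully back, growing towards the fixed jaw; gap between the jaw faces = 0.161 - value. Starts locked at 0.078. Six notches, 0.026 (one blank's width) apart: 0, 0.026, .. 0.130, i.e. gaps 161, 135, 109, 83, 57, 31 mm, each leaving 5 mm of play over a whole number of blanks. Locked (1 mm of play) unless the bar is lifted; then it slides easily.
- bar_grip (a point): Centre of the release bar: a round steel crossbar, 10 mm thick and 80 mm long, lying across the rails (along x of seat) on a thin 10 mm stem above the carriage, 45 mm behind the jaw face; centre 62 mm above the bench when down (free space of 32 mm between it and the carriage).
- bar (a joint): How far the release bar is lifted (m): 0 = down in a notch, stop at 0.020. Above 0.017 the tooth is clear of the rack and the carriage slides. A spring pulls it down (5 to 9 N). Let go between notches, it drops and, with its tapered tooth, draws the carriage into the nearest notch.
- knob_grip (a point): Centre of the black pull knob (26 mm diameter, 22 mm long, axis level, 55 mm above the bench) of the air slide valve, an aluminium block 46 mm wide and 70 mm high fixed to the bench. The knob sits on the block's front, 27 mm from it when home. -x of this point is the pull direction, roughly towards the robot; z up.
- valve (a joint): How far the valve knob is out (m): 0 = home (air on, clamp pressurised), 0.025 = fully out (air vented). It snaps to whichever end is nearer; about 4 N moves it over the middle, and it stays at either end.
- blank1_center (a point): Centre of a sawn square steel bar blank, 56 mm long (its x axis) and 26 x 26 mm, about 0.28 kg, lying on the bench at the start. Three to five of the five blanks are there; an absent one reads None.
- blank2_center (a point): Centre of a sawn square steel bar blank, 56 mm long (its x axis) and 26 x 26 mm, about 0.28 kg, lying on the bench at the start. Three to five of the five blanks are there; an absent one reads None.
- blank3_center (a point): Centre of a sawn square steel bar blank, 56 mm long (its x axis) and 26 x 26 mm, about 0.28 kg, lying on the bench at the start. Three to five of the five blanks are there; an absent one reads None.
- blank4_center (a point): Centre of a sawn square steel bar blank, 56 mm long (its x axis) and 26 x 26 mm, about 0.28 kg, lying on the bench at the start. Three to five of the five blanks are there; an absent one reads None.
- blank5_center (a point): Centre of a sawn square steel bar blank, 56 mm long (its x axis) and 26 x 26 mm, about 0.28 kg, lying on the bench at the start. Three to five of the five blanks are there; an absent one reads None.
- file1: Flat file with a wooden handle, 230 mm long; bystander, origin under the tang end of the blade.
- round_offcut: Round bar offcut, 28 mm diameter and 34 mm high, standing; bystander, not a blank. Origin at its underside.
- flat_plate: Flat aluminium plate 70 x 45 x 6 mm; bystander, not a blank. Origin at its underside.
- brush: Hand brush, lying; bystander.
- square: Try square, lying, 90 x 130 mm; bystander.
- oil: White oil bottle, 56 mm diameter, 130 mm high, standing; bystander. Origin at its underside.
- blank1: The same blank's body; origin at the centre of the face it lay on at the start.
- blank2: The same blank's body; origin at the centre of the face it lay on at the start.
- blank3: The same blank's body; origin at the centre of the face it lay on at the start.
- blank4: The same blank's body; origin at the centre of the face it lay on at the start.
- blank5: The same blank's body; origin at the centre of the face it lay on at the start.
Mind the look-alikes: they are no part of the job. Leave any black or blue look-alike of the blank1 alone.

How it is judged:
By the outcome, as a careful person would: the job done as asked, in the order asked, and still so for the second after the job is handed in, with the robot touching nothing.
Of blank1, blank2, blank3, blank4, blank5 only 3 to 5 are there at a start; the rules pass over those that are not, and their reading is None.
At some moment in a run one of blank1, blank2, blank3, blank4, blank5 may be knocked a few centimetres aside while the robot is not near it.
Once in a run the grip may slacken for a moment while it holds something.
It also fails if it takes over 210 s, if anything falls off the work surface, if the arm or the gripper's body presses on something with over 40 N, if the wrist force passes 120 N, or if a joint passes its speed limit or range.

## Working session

There is one attempt and no reset: what is moved stays moved. The work goes in short steps, Python scripts to look and compute and a shell command to move; the robot and the scene stay as the last step left them, time stands still between calls to the robot, and variables do not carry over. Pictures are saved under pics/ and viewed, and the job is handed in when it is done.

```bash
ls; mkdir -p pics; python3 - <<'E'
from plant import *
import cv2
print(state())
for n in ["scene","top","wrist"]:
    im=capture(n); cv2.imwrite(f"pics/{n}0.png",im[:,:,::-1]); print(n,camera_model(n))
E
```

```text
pics
{'time': 0.0, 'joint_positions': array([-1.34161672e+00,  3.13998007e-01,  4.49876538e-02,  1.30360595e+00,
        6.10412051e-06,  1.43119998e+00]), 'qvel': array([ 0.00125137, -0.00034649,  0.00099371, -0.00141755,  0.00103437,
        0.00055898]), 'joint_torque': array([ 6.31431903e-04, -4.80630469e+01,  2.98531491e+01,  1.92732818e-02,
       -2.63102828e-05, -7.29454001e-06]), 'tcp_pos': array([ 207.15939664, -535.88274325,  252.41374878]), 'ee_rot': array([-9.09209935e-04,  9.83048239e-01,  1.83344843e-01, -3.76971268e-05]), 'force': array([ 0.31251069, -0.36159442,  0.3841554 ]), 'moment': array([ 0.01415679,  0.01570285, -0.04183575]), 'finger_gap': 85.40465799740825}
scene {'mtx': array([[525.98367384,   0.        , 281.40549283],
       [  0.        , 525.98367384, 210.18075199],
       [  0.        ,   0.        ,   1.        ]]), 'k1': 0.025499921208356917, 'origin': array([ 903.72731039,  729.95021634, 1369.70055658]), 'orientation': array([-0.06612574,  0.24543083,  0.93206148, -0.25817143])}
top {'mtx': array([[493.64244916,   0.        , 271.42864802],
       [  0.        , 493.64244916, 211.4351499 ],
       [  0.        ,   0.        ,   1.        ]]), 'k1': -0.15454574323742246, 'origin': array([ 381.69566826,   62.15699113, 1405.14131963]), 'orientation': array([ 0.03862499, -0.7020243 ,  0.70958373, -0.04648569])}
wrist {'mtx': array([[369.16747338,   0.        , 279.24823402],
       [  0.        , 369.16747338, 211.73975139],
       [  0.        ,   0.        ,   1.        ]]), 'k1': -0.06354154575758669, 'origin': array([ 285.32320934, -505.58196751,  372.11869268]), 'orientation': array([ 0.13443761,  0.81376862, -0.55758915, -0.09381629])}
```

View pics/scene0.png

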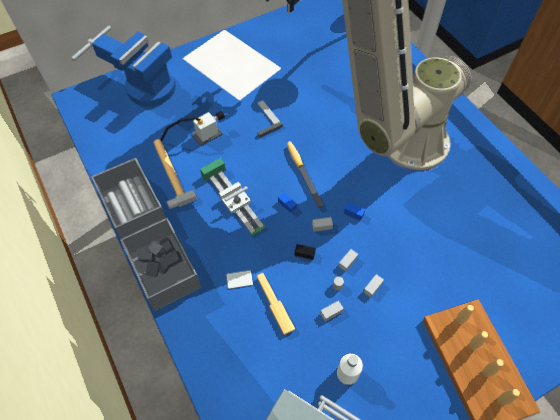

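View pics/top0.png

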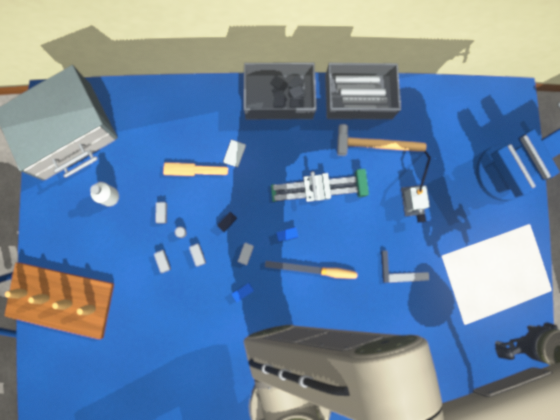

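View pics/wrist0.png

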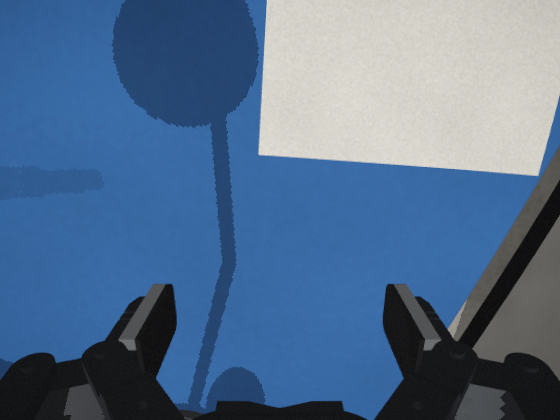

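```bash
cat > h.py <<'E'
from plant import *
import cv2, numpy as np
from scipy.spatial.transform import Rotation as R
def Rm(q): return R.from_quat([q[1],q[2],q[3],q[0]]).as_matrix()
def proj(m,P):
    P=np.atleast_2d(P).astype(float); c=(P-m["origin"])@Rm(m["orientation"])
    s=c[:,:2]/c[:,2:]; r2=(s**2).sum(1,keepdims=True); s=s*(1+m["k1"]*r2)
    return s*np.array([m["mtx"][0,0],m["mtx"][1,1]])+m["mtx"][:2,2]
def unproj(m,uv,z):
    uv=np.atleast_2d(uv).astype(float); d=(uv-m["mtx"][:2,2])/np.array([m["mtx"][0,0],m["mtx"][1,1]])
    s=d.copy()
    for _ in range(20): s=d/(1+m["k1"]*(s**2).sum(1,keepdims=True))
    ray=np.c_[s,np.ones(len(s))]@Rm(m["orientation"]).T
    t=(z-m["origin"][2])/ray[:,2]
    return m["origin"]+ray*t[:,None]
def snap(n,name,crop=None,sc=1):
    m=camera_model(n); im=capture(n)[:,:,::-1].copy()
    o=im
    if crop: x,y,w,h=crop; o=im[y:y+h,x:x+w]
    if sc!=1: o=cv2.resize(o,None,fx=sc,fy=sc,interpolation=cv2.INTER_CUBIC)
    cv2.imwrite(f"pics/{name}.png",o); return m,im
E
python3 - <<'E'
from h import *
m=camera_model("top"); im=cv2.imread("pics/top0.png")
o=im[120:320,130:450]; cv2.imwrite("pics/topc.png",cv2.resize(o,None,fx=2.5,fy=2.5,interpolation=cv2.INTER_CUBIC))
for n,uv,z in [("b_a",(160,212),26),("b_b",(162,261),26),("b_c",(197,255),26),("b_d",(245,254),26),("jawgreen",(362,182),42),("rail end",(274,190),12),("barc",(318,187),62),("knob",(421,217),55)]:
    print(n,unproj(m,uv,z)[0].round())
E
```

```text
b_a [550. 361.  26.]
b_b [412. 354.  26.]
b_c [428. 255.  26.]
b_d [430. 121.  26.]
jawgreen [ 628. -211.   42.]
rail end [612.  38.  12.]
barc [611. -83.  62.]
knob [ 525. -373.   55.]
```

View pics/topc.png

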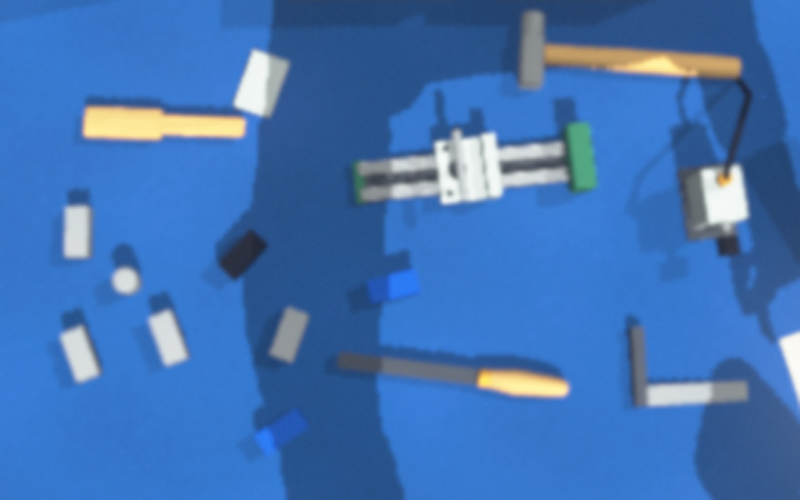

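```bash
python3 -m creep '[{"tx":3,"ty":3},{"tx":3,"ty":3},{"tx":3,"ty":3},{"tx":3,"ty":3},{"tx":3,"ty":3},{"tx":1,"ty":3},{"tx":0,"ty":0}]'; python3 - <<'E'
from h import *
m,im=snap("wrist","w1")
print(m, state()["tcp_pos"])
E
```

```text
{'mtx': array([[369.16747338,   0.        , 279.24823402],
       [  0.        , 369.16747338, 211.73975139],
       [  0.        ,   0.        ,   1.        ]]), 'k1': -0.06354154575758669, 'origin': array([ 285.32320934, -505.58196751,  372.11869268]), 'orientation': array([ 0.13443761,  0.81376862, -0.55758915, -0.09381629])} [ 207.21285769 -536.07755803  252.73418136]invalid input
```

View pics/w1.png

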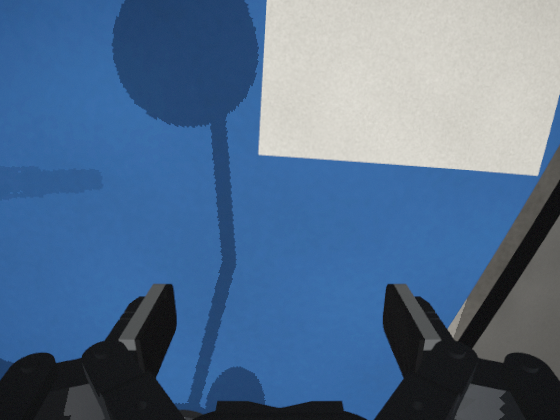

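```bash
python3 -m creep '[{"gripper":1,"tx":2.8,"ty":2.8,"tz":0,"yaw":0},{"gripper":1,"tx":2.8,"ty":2.8,"tz":0,"yaw":0},{"gripper":1,"tx":2.8,"ty":2.8,"tz":0,"yaw":0},{"gripper":1,"tx":2.8,"ty":2.8,"tz":0,"yaw":0},{"gripper":1,"tx":2.8,"ty":2.8,"tz":0,"yaw":0},{"gripper":1,"tx":2.0,"ty":2.8,"tz":0,"yaw":0},{"gripper":1,"tx":0,"ty":2,"tz":0,"yaw":0},{"gripper":1,"tx":0,"ty":0,"tz":0,"yaw":0}]'; python3 - <<'E'
from h import *
m,im=snap("wrist","w2")
print(m["origin"],m["orientation"], state()["tcp_pos"])
E
```

```text
time: 0.87
tcp_pos: [367.9, -344.2, 253.3]
ee_rot: [-0.001, 0.983, 0.186, -0.0]
force: [-0.1, 1.0, -0.8]
finger_gap: 85.1
[ 445.98940351 -313.53628649  372.765508  ] [ 0.13444643  0.81514509 -0.55555248 -0.09393657] [ 367.74049361 -346.23865148  253.35746583]
```

View pics/w2.png

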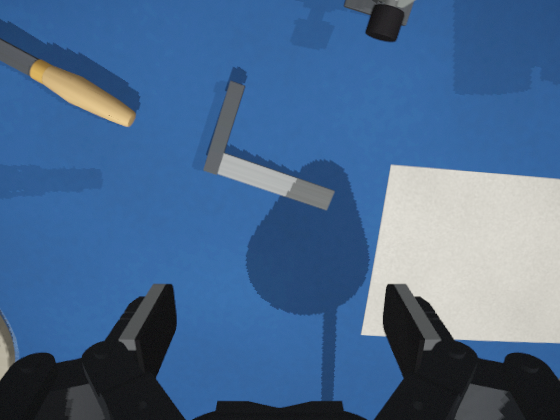

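```bash
python3 - <<'E'
from h import *
m=camera_model("wrist")
print(unproj(m,[(280,211),(280,120),(385,22),(280,50)],55).round())
E
```

```text
[[ 345. -355.   55.]
 [ 420. -325.   55.]
 [ 522. -375.   55.]
 [ 472. -305.   55.]]
```

```bash
python3 -m creep '[{"gripper":1,"tx":3.5,"ty":-0.8,"tz":0,"yaw":0},{"gripper":1,"tx":3.5,"ty":-0.8,"tz":0,"yaw":0},{"gripper":1,"tx":2,"ty":-0.8,"tz":0,"yaw":0},{"gripper":1,"tx":0,"ty":0,"tz":0,"yaw":0},{"gripper":1,"tx":0,"ty":0,"tz":0,"yaw":0}]'; python3 - <<'E'
from h import *
m,im=snap("wrist","w3")
print(m["origin"],m["orientation"], state()["tcp_pos"])
E
```

```text
time: 1.33
tcp_pos: [457.5, -373.4, 252.3]
ee_rot: [-0.0, 0.983, 0.183, -0.0]
force: [-0.5, 0.3, -0.4]
finger_gap: 85.5
[ 535.7376198  -342.92743616  371.72541292] [ 0.13497993  0.81361994 -0.55766606 -0.09387004] [ 456.71728707 -372.9928026   252.54696245]
```

View pics/w3.png

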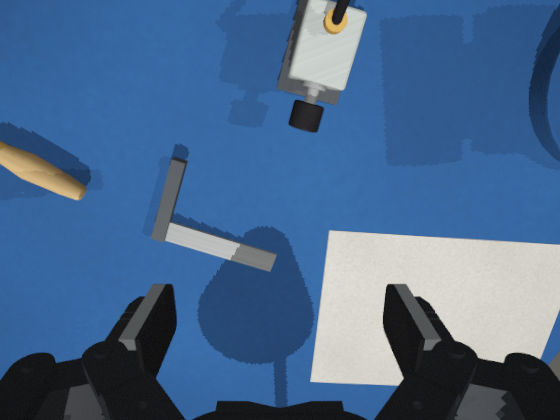

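```bash
python3 - <<'E'
from h import *
im=cv2.imread("pics/w3.png"); cv2.imwrite("pics/w3c.png",cv2.resize(im[0:150,250:400],None,fx=4,fy=4,interpolation=cv2.INTER_CUBIC))
E
```

```text
(no output)
```

View pics/w3c.png

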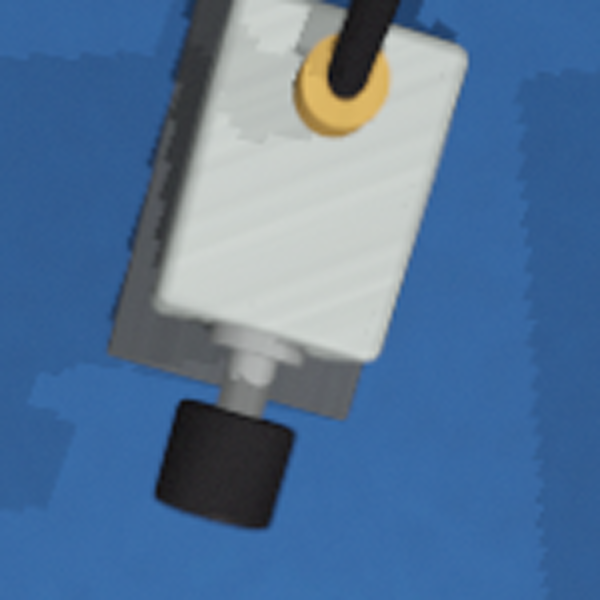

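```bash
python3 - <<'E'
from h import *
q=np.array([0.13497993,0.81361994,-0.55766606,-0.09387004]); m=camera_model("wrist")
f=lambda p:np.array(p)/4+[250,0]
for z,pts in [(55,[(180,402),(295,432),(157,498),(270,528)]),(68,[(238,412)]),(70,[(157,305),(378,360),(468,55)])]:
    P=unproj(m,f(pts),z); print(P.round(1))
    if len(P)>2:
        for a,b in [(0,1),(1,2),(2,3),(0,2),(1,3)]:
            if b<len(P): d=P[b]-P[a]; print(a,b,np.hypot(*d[:2]).round(1),np.degrees(np.arctan2(d[1],d[0])).round(1))
    print(P.mean(0))
E
```

```text
[[ 528.7 -358.1   55. ]
 [ 531.8 -382.6   55. ]
 [ 508.8 -360.8   55. ]
 [ 511.6 -385.5   55. ]]
0 1 24.7 -82.9
1 2 31.7 136.5
2 3 24.8 -83.4
0 2 20.1 -172.1
1 3 20.3 -172.0
[ 520.20996837 -371.75385879   55.        ]
[[ 531.3 -368.9   68. ]]
[ 531.33398708 -368.90704077   68.        ]
[[ 544.3 -346.4   70. ]
 [ 550.5 -390.5   70. ]
 [ 607.  -384.    70. ]]
0 1 44.5 -82.0
1 2 56.9 6.6
0 2 73.1 -30.9
[ 567.25974185 -373.63912663   70.        ]
```

```bash
python3 - <<'E'
from h import *
im=cv2.imread("pics/scene0.png"); a=cv2.resize(im[90:190,130:260],None,fx=4,fy=4,interpolation=cv2.INTER_CUBIC)
cv2.imwrite("pics/sc.png",a)
im=cv2.imread("pics/top0.png"); a=cv2.resize(im[120:240,380:500],None,fx=4,fy=4,interpolation=cv2.INTER_CUBIC)
cv2.imwrite("pics/tc.png",a)
E
```

```text
(no output)
```

View pics/sc.png

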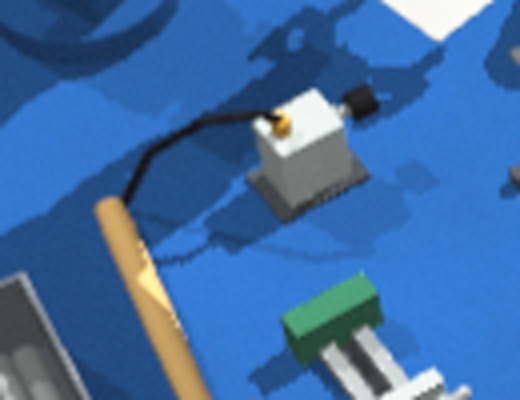

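View pics/tc.png

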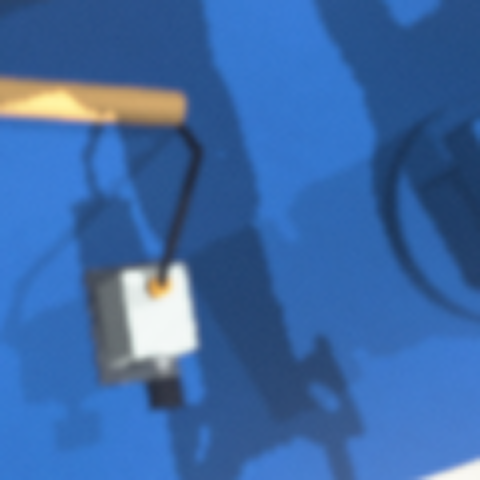

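```bash
python3 -m creep '[{"gripper":1,"tx":2.0,"ty":0,"tz":-2.5,"yaw":-6.8},{"gripper":1,"tx":2.1,"ty":0,"tz":-2.5,"yaw":-6.8},{"gripper":1,"tx":2.0,"ty":0,"tz":-3.0,"yaw":0},{"gripper":1,"tx":0,"ty":0,"tz":-3.0,"yaw":0},{"gripper":1,"tx":0,"ty":0,"tz":0,"yaw":0},{"gripper":1,"tx":0,"ty":0,"tz":0,"yaw":0}]' 40; python3 - <<'E'
from h import *
m,im=snap("wrist","w4")
s=state();print(s["tcp_pos"],s["ee_rot"], proj(m,[[520,-372,55],[509.5,-373.5,55]]))
E
```

```text
time: 1.88
tcp_pos: [516.0, -371.5, 142.0]
ee_rot: [-0.002, 0.998, 0.065, -0.002]
force: [-0.5, -0.1, 0.4]
finger_gap: 85.7
[ 517.04502165 -372.57073147  144.15775389] [-2.44686418e-04  9.97877683e-01  6.51143078e-02 -4.43399285e-04] [[282.69572392 225.70760314]
 [282.83910615 241.95757309]]
```

View pics/w4.png

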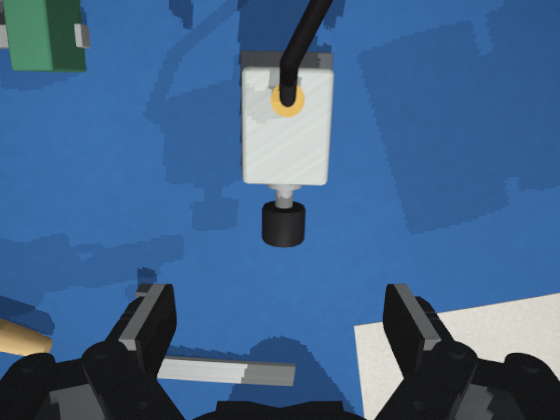

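```bash
python3 -m creep '[{"gripper":1,"tx":0.1,"ty":0,"tz":-3.0,"yaw":0},{"gripper":1,"tx":0,"ty":0,"tz":-3.0,"yaw":0},{"gripper":1,"tx":0,"ty":0,"tz":-2.5,"yaw":0},{"gripper":0.2,"tx":0,"ty":0,"tz":0,"yaw":0},{"gripper":0.2,"tx":0,"ty":0,"tz":0,"yaw":0},{"gripper":0,"tx":0,"ty":0,"tz":0,"yaw":0},{"gripper":0,"tx":0,"ty":0,"tz":0,"yaw":0},{"gripper":0,"tx":0,"ty":0,"tz":0,"yaw":0},{"gripper":0,"tx":0,"ty":0,"tz":0,"yaw":0},{"gripper":0,"tx":0,"ty":0,"tz":0,"yaw":0}]' 40
```

```text
time: 2.77
tcp_pos: [520.4, -372.7, 61.4]
ee_rot: [0.001, 0.998, 0.066, 0.001]
force: [-1.5, 2.9, 8.5]
finger_gap: 24.6
```

```bash
python3 -m creep '[{"gripper":0,"tx":-0.5,"ty":-0.07,"tz":0,"yaw":0},{"gripper":0,"tx":-0.5,"ty":-0.07,"tz":0,"yaw":0},{"gripper":0,"tx":-0.5,"ty":-0.07,"tz":0,"yaw":0},{"gripper":0,"tx":-0.5,"ty":-0.07,"tz":0,"yaw":0},{"gripper":0,"tx":-0.5,"ty":-0.07,"tz":0,"yaw":0},{"gripper":0,"tx":-0.1,"ty":0,"tz":0,"yaw":0},{"gripper":0,"tx":0,"ty":0,"tz":0,"yaw":0}]' 40;  python3 - <<'E'
from h import *
m,im=snap("wrist","w5")
s=state();print(s["tcp_pos"],s["force"],s["finger_gap"])
E
```

```text
time: 3.35
tcp_pos: [495.4, -375.5, 61.4]
ee_rot: [0.0, 0.998, 0.066, 0.003]
force: [3.0, 5.0, 8.3]
finger_gap: 24.4
[ 495.44023936 -375.56002963   61.38376516] [2.28387436 5.76400622 7.10277606] 24.78193972604313
```

View pics/w5.png

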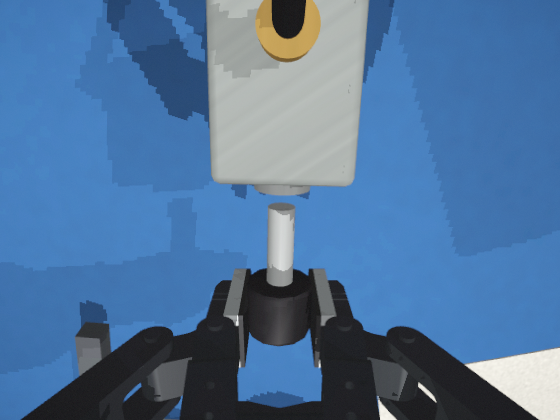

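```bash
python3 -m creep '[{"gripper":0,"tx":-0.15,"ty":-0.02,"tz":0,"yaw":0},{"gripper":0,"tx":-0.15,"ty":-0.02,"tz":0,"yaw":0},{"gripper":0,"tx":0,"ty":0,"tz":0,"yaw":0}]' 40; python3 -m creep '[{"gripper":0.6,"tx":0,"ty":0,"tz":0,"yaw":0},{"gripper":1,"tx":0,"ty":0,"tz":0,"yaw":0},{"gripper":1,"tx":0,"ty":0,"tz":0,"yaw":0},{"gripper":1,"tx":0,"ty":0,"tz":0,"yaw":0},{"gripper":1,"tx":0,"ty":0,"tz":0,"yaw":0},{"gripper":1,"tx":0,"ty":0,"tz":3,"yaw":0},{"gripper":1,"tx":0,"ty":0,"tz":4,"yaw":0},{"gripper":1,"tx":0,"ty":0,"tz":4,"yaw":0},{"gripper":1,"tx":0,"ty":0,"tz":0,"yaw":0}]'; python3 - <<'E'
from h import *
m,im=snap("wrist","w6")
s=state();print(s["tcp_pos"],s["force"],s["finger_gap"])
a=np.radians(7.5); k0=np.array([520.5,-372,55])
for d in (0,25): c=k0-d*np.array([np.cos(a),np.sin(a),0]); print(proj(m,c))
E
```

```text
time: 3.65
tcp_pos: [495.3, -375.6, 61.4]
ee_rot: [0.0, 0.998, 0.067, 0.006]
force: [11.0, 7.0, 4.9]
finger_gap: 24.9
time: 4.4
tcp_pos: [493.1, -379.5, 177.0]
ee_rot: [0.005, 0.998, 0.065, 0.004]
force: [1.2, -1.3, 0.7]
finger_gap: 85.5
[ 492.41378292 -378.77918328  173.68977417] [ 0.33153669 -0.60884322 -0.61309886] 85.5024118755927
[[272.85136026 174.73712937]]
[[273.0371032  210.21111402]]
```

View pics/w6.png

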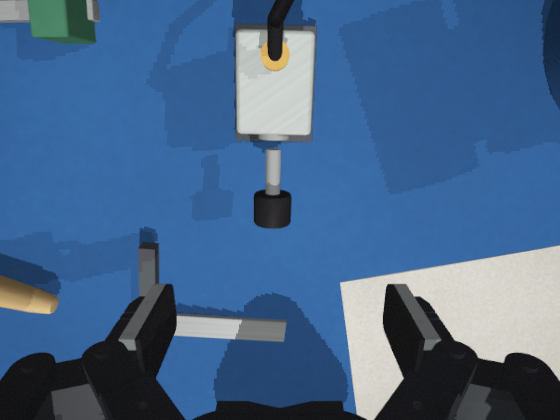

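```bash
python3 -m creep '[{"gripper":1,"tx":0.3,"ty":3.5,"tz":1.6,"yaw":-1},{"gripper":1,"tx":0.4,"ty":3.7,"tz":1.6,"yaw":-1},{"gripper":1,"tx":0.5,"ty":3.7,"tz":1.6,"yaw":-1},{"gripper":1,"tx":0.6,"ty":3.7,"tz":1.6,"yaw":0},{"gripper":1,"tx":0.6,"ty":3.7,"tz":1.6,"yaw":0},{"gripper":1,"tx":0.6,"ty":3.7,"tz":0,"yaw":0},{"gripper":1,"tx":0.6,"ty":3.7,"tz":0,"yaw":0},{"gripper":1,"tx":0.6,"ty":3.7,"tz":0,"yaw":0},{"gripper":1,"tx":0,"ty":0,"tz":0,"yaw":0},{"gripper":1,"tx":0,"ty":0,"tz":0,"yaw":0}]'; python3 - <<'E'
from h import *
m,im=snap("wrist","w7")
s=state();print(s["tcp_pos"],s["ee_rot"])
np.save("w7.npy",m,allow_pickle=True)
E
```

```text
time: 5.28
tcp_pos: [531.9, -80.3, 247.4]
ee_rot: [-0.0, 0.999, 0.041, -0.001]
force: [-0.0, -0.0, -0.3]
finger_gap: 85.6
[531.95043698 -81.69789991 247.42141566] [ 7.63868753e-05  9.99182434e-01  4.04215051e-02 -7.48642227e-04]
```

View pics/w7.png

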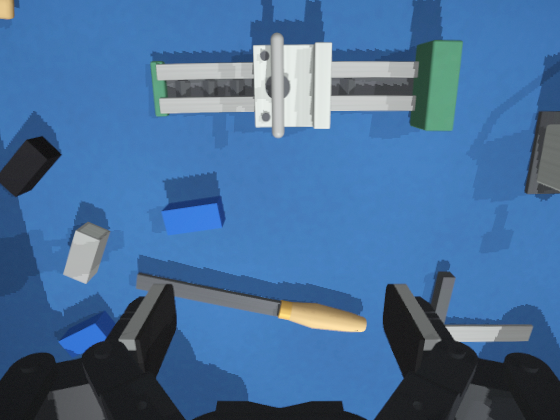

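```bash
python3 - <<'E'
from h import *
im=cv2.imread("pics/w7.png"); cv2.imwrite("pics/w7c.png",cv2.resize(im[25:145,240:470],None,fx=3.4,fy=3.4,interpolation=cv2.INTER_CUBIC))
cv2.imwrite("pics/w7d.png",cv2.resize(im[25:145,140:340],None,fx=3.4,fy=3.4,interpolation=cv2.INTER_CUBIC))
E
```

```text
(no output)
```

View pics/w7c.png

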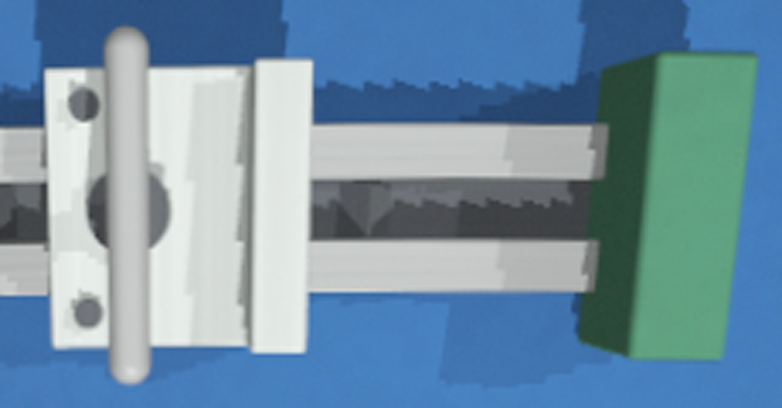

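View pics/w7d.png

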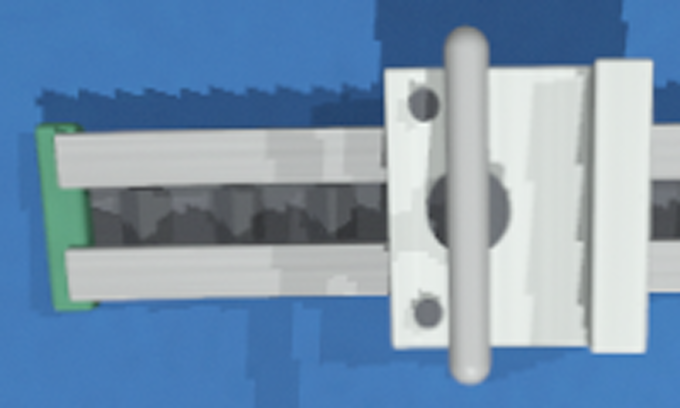

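```bash
cat > m1.py <<'E'
from h import *
m=np.load("w7.npy",allow_pickle=True).item()
f=lambda p:np.array(p)/3.4+[240,25]
def show(n,pts,z):
    P=unproj(m,f(pts),z); d=P[-1]-P[0]
    print(n,P.round(1).tolist(),"mid",P.mean(0).round(1),"len",np.hypot(*d[:2]).round(1),"ang",np.degrees(np.arctan2(d[1],d[0])).round(1))
show("bar",[(127,27),(130,384)],62)
show("jawtop",[(312,60),(306,353)],42)
show("fixtop",[(660,55),(631,357)],42)
show("foot",[(606,125),(594,291)],12)
show("railU",[(606,125),(312,125)],12)
show("railL",[(594,291),(312,294)],12)
show("acrossL",[(312,125),(312,294)],12)
f=lambda p:np.array(p)/3.4+[140,25]
show("U",[(55,135),(380,129)],12); show("L",[(68,300),(385,296)],12)
E
python3 m1.py
```

```text
bar [[653.7, -67.8, 62.0], [574.6, -75.0, 62.0]] mid [614.1 -71.4  62. ] len 79.5 ang -174.8
jawtop [[652.7, -112.2, 42.0], [583.5, -119.2, 42.0]] mid [ 618.1 -115.7   42. ] len 69.6 ang -174.2
fixtop [[662.2, -196.1, 42.0], [590.1, -203.0, 42.0]] mid [ 626.2 -199.5   42. ] len 72.4 ang -174.5
foot [[647.7, -196.2, 12.0], [604.6, -201.0, 12.0]] mid [ 626.2 -198.6   12. ] len 43.4 ang -173.6
railU [[647.7, -196.2, 12.0], [640.1, -117.8, 12.0]] mid [ 643.9 -157.    12. ] len 78.8 ang 95.5
railL [[604.6, -201.0, 12.0], [596.6, -123.2, 12.0]] mid [ 600.6 -162.1   12. ] len 78.3 ang 95.9
acrossL [[640.1, -117.8, 12.0], [596.6, -123.2, 12.0]] mid [ 618.4 -120.5   12. ] len 43.9 ang -172.9
U [[625.2, 40.6, 12.0], [633.0, -46.1, 12.0]] mid [629.1  -2.7  12. ] len 87.0 ang -84.8
L [[582.1, 37.5, 12.0], [589.9, -50.1, 12.0]] mid [586.   -6.3  12. ] len 87.9 ang -84.9
```

```bash
python3 -m creep '[{"gripper":0.4,"tx":2.7,"ty":0.3,"tz":-2.5,"yaw":0.8},{"gripper":0.4,"tx":2.8,"ty":0.3,"tz":-2.5,"yaw":0},{"gripper":0.4,"tx":2.7,"ty":0.4,"tz":-2.5,"yaw":0},{"gripper":0.4,"tx":0,"ty":0,"tz":-3.0,"yaw":0},{"gripper":0.4,"tx":0,"ty":0,"tz":-2.0,"yaw":0},{"gripper":0.4,"tx":0,"ty":0,"tz":0,"yaw":0},{"gripper":0.4,"tx":0,"ty":0,"tz":0,"yaw":0}]' 60; python3 - <<'E'
from h import *
m,im=snap("wrist","w8")
s=state();print(s["tcp_pos"],s["ee_rot"],s["finger_gap"])
E
```

```text
time: 5.92
tcp_pos: [612.8, -73.7, 121.5]
ee_rot: [-0.0, 0.999, 0.045, -0.002]
force: [-0.2, -0.7, -0.4]
finger_gap: 34.1
[614.07110506 -73.71266628 123.47980725] [ 3.91968661e-05  9.98963677e-01  4.55131361e-02 -3.52293063e-04] 34.58101749619145
```

View pics/w8.png

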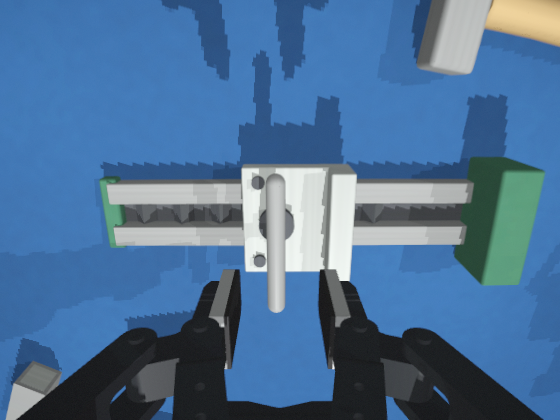

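```bash
python3 -m creep '[{"gripper":0.4,"tx":0,"ty":0.2,"tz":-2.5,"yaw":0},{"gripper":0.4,"tx":0,"ty":0,"tz":-2.4,"yaw":0},{"gripper":0.4,"tx":0,"ty":0,"tz":0,"yaw":0},{"gripper":0,"tx":0,"ty":0,"tz":0,"yaw":0},{"gripper":0,"tx":0,"ty":0,"tz":0,"yaw":0},{"gripper":0,"tx":0,"ty":0,"tz":0,"yaw":0},{"gripper":0,"tx":0,"ty":0,"tz":0,"yaw":0},{"gripper":0,"tx":0,"ty":0,"tz":0,"yaw":0}]' 60; python3 - <<'E'
from h import *
m,im=snap("wrist","w9")
s=state();print(s["tcp_pos"],s["ee_rot"],s["finger_gap"],s["force"])
E
```

```text
time: 6.63
tcp_pos: [615.6, -71.0, 76.9]
ee_rot: [0.001, 0.999, 0.046, 0.002]
force: [-1.8, -2.0, 6.4]
finger_gap: 7.5
[615.56758893 -70.94499272  76.90954576] [9.16570976e-04 9.98921979e-01 4.63796676e-02 1.72247517e-03] 7.381366702982004 [-1.2886043  -1.22080077  6.03313717]
```

View pics/w9.png

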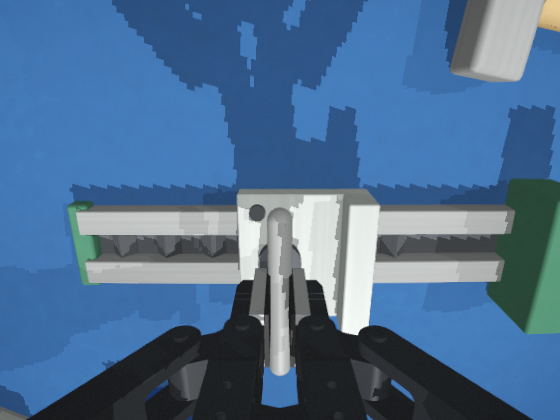

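```bash
python3 -m creep '[{"gripper":0,"tx":0,"ty":0,"tz":0.7,"yaw":0},{"gripper":0,"tx":0,"ty":0,"tz":0.7,"yaw":0},{"gripper":0,"tx":0,"ty":0,"tz":0.6,"yaw":0},{"gripper":0,"tx":0,"ty":0,"tz":0,"yaw":0},{"gripper":0,"tx":0,"ty":0,"tz":0,"yaw":0}]' 60; python3 - <<'E'
from h import *
m,im=snap("wrist","w10")
s=state();print(s["tcp_pos"],s["ee_rot"],s["finger_gap"],s["force"])
E
```

```text
time: 7.1
tcp_pos: [615.2, -70.2, 94.7]
ee_rot: [0.0, 0.999, 0.047, 0.001]
force: [6.1, -0.4, -8.0]
finger_gap: 7.4
[615.25681084 -70.21174481  94.39303483] [2.71097894e-05 9.98912622e-01 4.66125555e-02 9.17735958e-04] 7.624812470959781 [ 6.92613764 -0.31225973 -6.86556984]
```

View pics/w10.png

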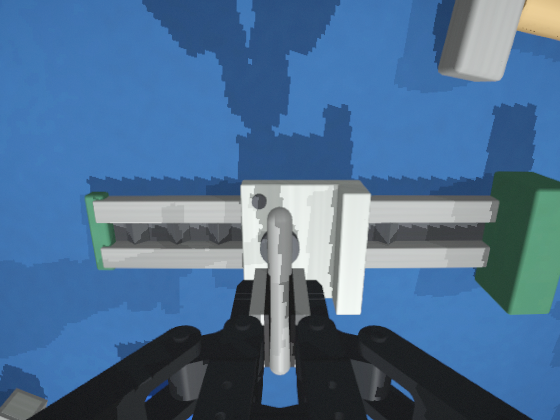

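```bash
python3 -m creep '[{"gripper":0,"tx":0,"ty":0,"tz":0.15,"yaw":0},{"gripper":0,"tx":0,"ty":0,"tz":0,"yaw":0},{"gripper":0,"tx":-0.05,"ty":0.5,"tz":0,"yaw":0},{"gripper":0,"tx":-0.05,"ty":0.5,"tz":0,"yaw":0},{"gripper":0,"tx":0,"ty":0,"tz":0,"yaw":0}]' 60; python3 - <<'E'
from h import *
s=state();print(s["tcp_pos"],s["ee_rot"],s["finger_gap"],s["force"])
E
```

```text
time: 7.57
tcp_pos: [614.2, -59.4, 95.6]
ee_rot: [-0.0, 0.999, 0.047, 0.001]
force: [6.6, 2.1, -8.0]
finger_gap: 7.3
[614.2347232  -59.38403986  95.56291633] [-4.11502979e-04  9.98898776e-01  4.69073891e-02  8.73686046e-04] 7.345246047225494 [ 6.58445222  2.09916588 -7.97993293]
```

```bash
python3 -m creep '[{"gripper":0,"tx":-0.1,"ty":1,"tz":0,"yaw":0},{"gripper":0,"tx":-0.1,"ty":1,"tz":0,"yaw":0},{"gripper":0,"tx":-0.1,"ty":1,"tz":0,"yaw":0},{"gripper":0,"tx":-0.1,"ty":1,"tz":0,"yaw":0},{"gripper":0,"tx":-0.1,"ty":1,"tz":0,"yaw":0},{"gripper":0,"tx":-0.1,"ty":1,"tz":0,"yaw":0},{"gripper":0,"tx":-0.05,"ty":0.6,"tz":0,"yaw":0},{"gripper":0,"tx":0,"ty":0,"tz":0,"yaw":0},{"gripper":0,"tx":0,"ty":0,"tz":0,"yaw":0}]' 60; python3 - <<'E'
from h import *
s=state();print(s["tcp_pos"],s["ee_rot"],s["finger_gap"],s["force"])
m,im=snap("wrist","w11")
E
```

```text
time: 8.32
tcp_pos: [608.0, 6.6, 95.7]
ee_rot: [-0.0, 0.999, 0.047, 0.001]
force: [7.5, 2.0, -7.4]
finger_gap: 7.4
[607.95958648   6.59339764  95.70563565] [-3.92316575e-04  9.98892727e-01  4.70312665e-02  1.10717596e-03] 7.352329311569859 [ 7.51420388  2.03460719 -7.4091001 ]
```

View pics/w11.png

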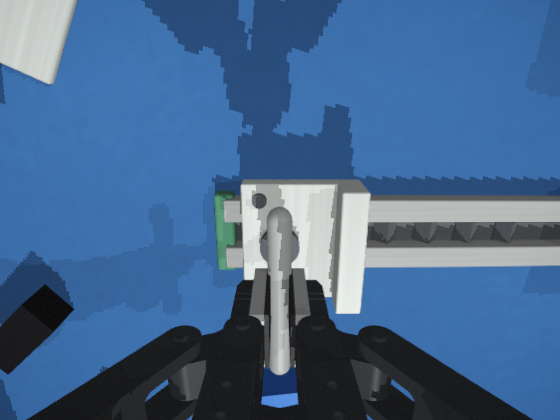

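```bash
python3 -m creep '[{"gripper":0,"tx":0,"ty":0.2,"tz":0,"yaw":0},{"gripper":0,"tx":0,"ty":0,"tz":0,"yaw":0},{"gripper":0,"tx":0,"ty":0,"tz":-0.7,"yaw":0},{"gripper":0,"tx":0,"ty":0,"tz":-0.7,"yaw":0},{"gripper":0.4,"tx":0,"ty":0,"tz":-0.3,"yaw":0},{"gripper":0.4,"tx":0,"ty":0,"tz":0,"yaw":0},{"gripper":0.4,"tx":0,"ty":0,"tz":0,"yaw":0},{"gripper":0.4,"tx":0,"ty":0,"tz":0,"yaw":0},{"gripper":0.4,"tx":0,"ty":0,"tz":3,"yaw":0},{"gripper":0.4,"tx":0,"ty":0,"tz":4,"yaw":0},{"gripper":1,"tx":-2,"ty":0,"tz":3,"yaw":0},{"gripper":1,"tx":-4,"ty":0,"tz":1,"yaw":0},{"gripper":1,"tx":-3,"ty":0,"tz":3,"yaw":0},{"gripper":1,"tx":0,"ty":0,"tz":0,"yaw":0}]' 60; python3 - <<'E'
from h import *
s=state();print(s["tcp_pos"],s["ee_rot"],s["finger_gap"],s["force"])
m,im=snap("wrist","w12"); np.save("w12.npy",m,allow_pickle=True)
u=np.array([-.0941,.9956]);seat=np.array([626.2,-199.2])
for d,z in ((161,42),(206,62),(135,42),(180,62)): print(d,z,proj(m,np.r_[seat+d*u,z]))
snap("top","top1",(130,120,320,200),2.5)
E
```

```text
time: 9.53
tcp_pos: [513.8, 8.3, 223.8]
ee_rot: [0.0, 0.999, 0.047, 0.002]
force: [1.0, -0.2, -1.0]
finger_gap: 80.4
[513.82372268   8.29537618 223.84322276] [3.71386707e-04 9.98904817e-01 4.67617839e-02 1.53783350e-03] 80.38191783728267 [ 1.02974054 -0.16291781 -0.99539568]
161 42 [[352.5664913   75.70145855]]
206 62 [[295.58210642  74.54006391]]
135 42 [[385.82895916  76.07576202]]
180 62 [[331.58167578  74.67831666]]
```

View pics/w12.png

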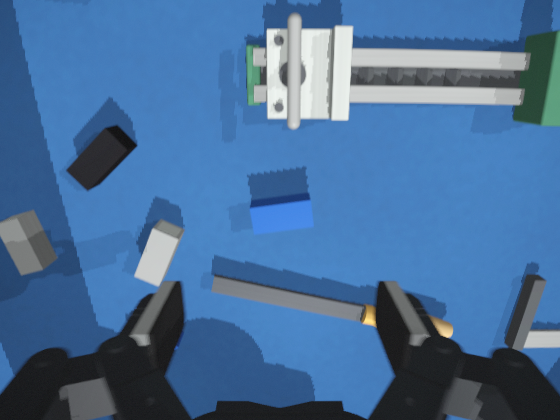

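View pics/top1.png

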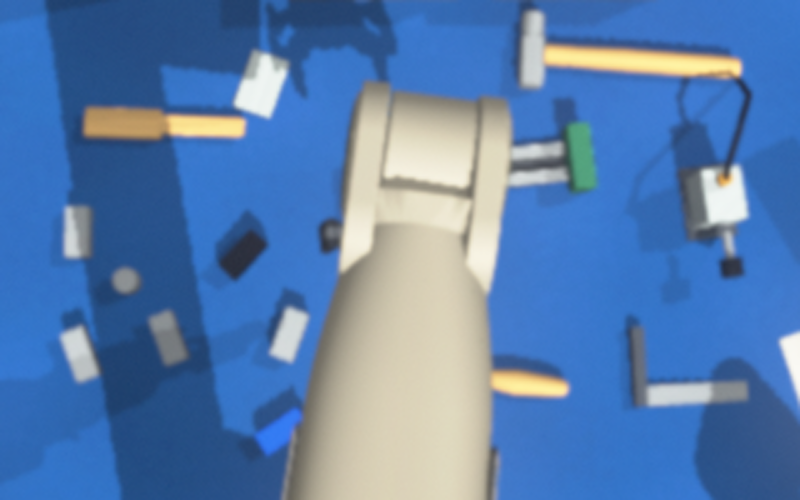

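```bash
cat > fit.py <<'E'
from h import *
from scipy.optimize import minimize
def sil(m,p,zb=0.,L=56,W=26,H=26,ss=1):
    x,y,t=p; t=np.radians(t); c,s=np.cos(t),np.sin(t)
    C=[(x+c*a-s*b,y+s*a+c*b,zb+z) for a in(-L/2,L/2) for b in(-W/2,W/2) for z in(0,H)]
    return cv2.convexHull(proj(m,C).astype(np.float32)), proj(m,[(x+c*a-s*b,y+s*a+c*b,zb+H) for a,b in((-L/2,-W/2),(L/2,-W/2),(L/2,W/2),(-L/2,W/2))])
def graymask(im):
    hsv=cv2.cvtColor(im,cv2.COLOR_BGR2HSV)
    return ((hsv[:,:,1]<70)&(hsv[:,:,2]>60)).astype(np.uint8)
def fit(m,im,xy0,zb=0.):
    """xy0: rough world guess"""
    mk=graymask(im); mk=cv2.morphologyEx(mk,cv2.MORPH_OPEN,np.ones((3,3)))
    n,lab,st,ce=cv2.connectedComponentsWithStats(mk)
    g=proj(m,[*xy0,zb+13])[0]
    best=min((i for i in range(1,n) if 150<st[i,4]<12000),key=lambda i:np.hypot(*(ce[i]-g)))
    comp=(lab==best).astype(np.uint8)
    comp=cv2.morphologyEx(comp,cv2.MORPH_CLOSE,np.ones((5,5)))
    S=4
    x,y,w,h=st[best][:4]; x0,y0=x-15,y-15
    big=cv2.resize(cv2.copyMakeBorder(comp,20,20,20,20,cv2.BORDER_CONSTANT)[y0+20:y+h+15+20,x0+20:x+w+15+20],None,fx=S,fy=S,interpolation=cv2.INTER_LINEAR)
    def cost(p):
        hull,_=sil(m,p,zb); q=(((hull.reshape(-1,2)-[x0,y0]+.5)*S-.5)*16).round().astype(np.int32)
        c=np.zeros_like(big); cv2.fillConvexPoly(c,q,1,shift=4)
        return 1-(c&big).sum()/max(1,(c|big).sum())
    P=unproj(m,ce[best],zb+13)[0]
    res=None
    for t in range(0,180,15):
        r=minimize(cost,[P[0],P[1],t],method="Nelder-Mead",options=dict(initial_simplex=[[P[0],P[1],t],[P[0]+6,P[1],t],[P[0],P[1]+6,t],[P[0],P[1],t+12]],maxiter=150))
        if res is None or r.fun<res.fun: res=r
    return res.x,1-res.fun,ce[best],st[best]
E
python3 - <<'E'
from fit import *
m=np.load("w12.npy",allow_pickle=True).item(); im=cv2.imread("pics/w12.png")
for g in [(430,121),(428,255)]: print(fit(m,im,g))
mt=camera_model("top"); it=cv2.imread("pics/top0.png")
for g in [(550,361),(412,354),(428,255),(430,121)]:
    r=fit(mt,it,g); print(r[0].round(1),round(r[1],2),r[2].round(),r[3])
E
```

```text
(array([431.66150702, 120.7746932 , -20.10128669]), np.float64(0.6227881523752742), array([155.70121317, 274.74176776]), array([ 130,  220,   54,  126, 2885], dtype=int32))
(array([429.20636555, 256.36967686,  20.74994018]), np.float64(0.9565172933868452), array([ 26.54970263, 242.37935429]), array([   0,  211,   56,   64, 2354], dtype=int32))
[551.3 362.4 180.8] 0.87 [161. 212.] [156 202  10  21 205]
[411.4 356.7 200.5] 0.9 [162. 261.] [155 251  15  21 213]
[430. 257.  21.] 0.92 [197. 255.] [190 244  15  22 210]
[431.1 120.7 161. ] 0.9 [245. 253.] [239 244  14  20 188]
```

```bash
python3 - <<'E'
from h import *
s=state(); print(s["joint_positions"].round(3), s["tcp_pos"],s["time"])
E
```

```text
[-0.14   0.211 -0.17   1.185  0.     2.908] [517.57295509   7.78131182 220.64494009] 9.6333
```

```bash
python3 -m creep '[{"gripper":0.9,"tx":-0.85,"ty":1.12,"tz":-0.8,"yaw":6.4},{"gripper":0.9,"tx":-0.85,"ty":1.12,"tz":-0.8,"yaw":6.4},{"gripper":0.9,"tx":-0.85,"ty":1.12,"tz":-0.8,"yaw":6.4},{"gripper":0.9,"tx":-0.85,"ty":1.12,"tz":-0.8,"yaw":6.4},{"gripper":0.9,"tx":-0.85,"ty":1.12,"tz":-0.8,"yaw":6.4},{"gripper":0.9,"tx":-0.85,"ty":1.12,"tz":-0.8,"yaw":6.4},{"gripper":0.9,"tx":-0.85,"ty":1.12,"tz":-0.8,"yaw":6.4},{"gripper":0.9,"tx":-0.85,"ty":1.12,"tz":-0.8,"yaw":6.4},{"gripper":0.9,"tx":-0.85,"ty":1.12,"tz":-0.8,"yaw":6.4},{"gripper":0.9,"tx":-0.85,"ty":1.12,"tz":-0.8,"yaw":6.4},{"gripper":0.9,"tx":0,"ty":0,"tz":0,"yaw":0},{"gripper":0.9,"tx":0,"ty":0,"tz":0,"yaw":0}]' 80; cat > look.py <<'E'
from fit import *
import sys
def toolyaw(q): return np.degrees(np.arctan2(*Rm(q)[[1,0],1]))
def look(name,g=None,zb=0):
    m,im=snap("wrist",name)
    ss=[state()]; s=ss[0]; m2=camera_model("wrist")
    print("t",round(s["time"],2),"tcp",s["tcp_pos"].round(1),"yaw",toolyaw(s["ee_rot"]).round(1),"gap",round(s["finger_gap"],1),"F",s["force"].round(1))
    if g is not None:
        for q in g:
            r=fit(m,im,q,zb); print("fit",r[0].round(1),round(r[1],3),r[2].round())
    return m,im
E
python3 -c "
from look import *
look('w13',[(431,121)])"
```

```text
time: 10.63
tcp_pos: [432.1, 120.1, 137.2]
ee_rot: [-0.0, 0.823, 0.568, -0.001]
force: [0.5, 0.1, -0.5]
finger_gap: 76.9
t 10.68 tcp [432.9 119.8 137.8] yaw -20.8 gap 76.8 F [ 0.9  0.4 -0.2]
fit [431.  121.1 159.3] 0.981 [278. 213.]
```

View pics/w13.png

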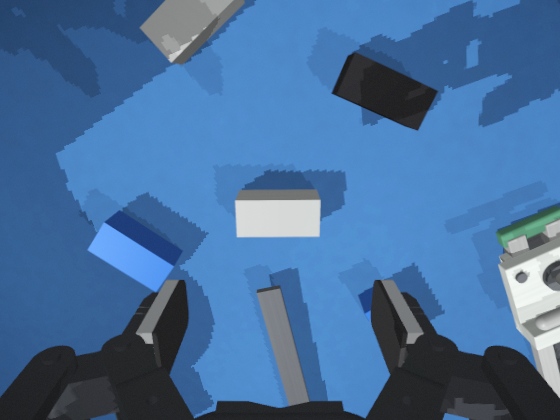

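```bash
python3 -m creep '[{"gripper":0.82,"tx":-0.15,"ty":0.1,"tz":-3,"yaw":0},{"gripper":0.82,"tx":0,"ty":0,"tz":-3,"yaw":0},{"gripper":0.82,"tx":0,"ty":0,"tz":-3,"yaw":0},{"gripper":0.82,"tx":0,"ty":0,"tz":-2.2,"yaw":0},{"gripper":0.82,"tx":0,"ty":0,"tz":0,"yaw":0},{"gripper":0.3,"tx":0,"ty":0,"tz":0,"yaw":0},{"gripper":0.3,"tx":0,"ty":0,"tz":0,"yaw":0},{"gripper":0.3,"tx":0,"ty":0,"tz":0,"yaw":0},{"gripper":0.3,"tx":0,"ty":0,"tz":0,"yaw":0},{"gripper":0.3,"tx":0,"ty":0,"tz":0,"yaw":0}]' 80; python3 -c "
from look import *
look('w14')"
```

```text
time: 11.52
tcp_pos: [431.7, 120.8, 27.2]
ee_rot: [0.001, 0.823, 0.569, 0.001]
force: [-0.1, 0.1, -2.8]
finger_gap: 54.1
t 11.57 tcp [431.5 120.8  27. ] yaw -20.7 gap 54.1 F [-0.7 -0.5 -2.5]
```

View pics/w14.png

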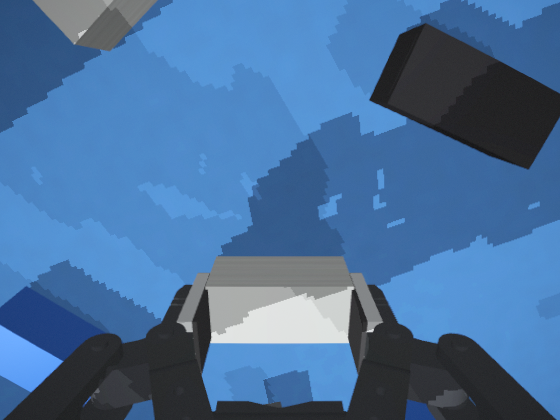

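```bash
python3 -m creep '[{"gripper":0.3,"tx":0,"ty":0,"tz":2.5,"yaw":0},{"gripper":0.3,"tx":0,"ty":0,"tz":3,"yaw":0},{"gripper":0.3,"tx":0,"ty":0,"tz":3,"yaw":0},{"gripper":0.3,"tx":1.5,"ty":-2.56,"tz":0,"yaw":2.6},{"gripper":0.3,"tx":1.98,"ty":-3.1,"tz":0,"yaw":2.6},{"gripper":0.3,"tx":1.98,"ty":-3.1,"tz":0,"yaw":2.6},{"gripper":0.3,"tx":1.98,"ty":-3.1,"tz":0,"yaw":2.6},{"gripper":0.3,"tx":1.98,"ty":-3.1,"tz":0,"yaw":2.6},{"gripper":0.3,"tx":1.98,"ty":-3.1,"tz":0,"yaw":2.6},{"gripper":0.3,"tx":1.98,"ty":-3.1,"tz":0,"yaw":2.6},{"gripper":0.3,"tx":1.98,"ty":-3.1,"tz":0,"yaw":2.6},{"gripper":0.3,"tx":1.98,"ty":-3.1,"tz":0,"yaw":2.6},{"gripper":0.3,"tx":1.98,"ty":-3.1,"tz":0,"yaw":2.6},{"gripper":0.3,"tx":0,"ty":0,"tz":0,"yaw":0},{"gripper":0.3,"tx":0,"ty":0,"tz":0,"yaw":0}]' 80; python3 -c "
from look import *
look('w15')"
```

```text
time: 12.82
tcp_pos: [624.6, -186.0, 110.6]
ee_rot: [0.0, 0.675, 0.738, 0.0]
force: [-1.2, 0.5, -3.2]
finger_gap: 54.3
t 12.87 tcp [ 623.6 -184.4  110.6] yaw 5.2 gap 54.4 F [-0.   0.8 -2.7]
```

View pics/w15.png

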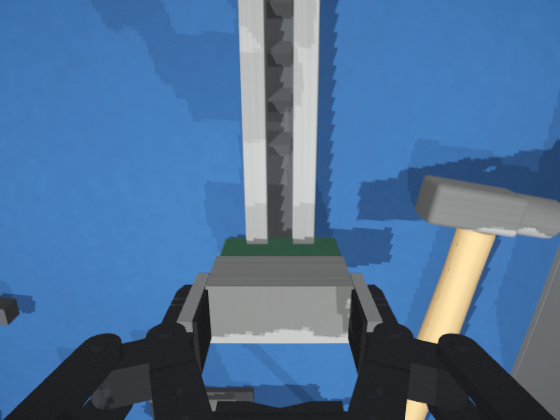

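```bash
cat >> look.py <<'E'
def avg(n=6):
    P=[];Y=[]
    for _ in range(n):
        capture("wrist"); s=state(); P.append(s["tcp_pos"]); Y.append(toolyaw(s["ee_rot"]))
    print("avg",np.mean(P,0).round(2),np.std(P,0).round(2),"yaw",np.round(np.mean(Y),2),"t",round(s["time"],2)); return np.mean(P,0)
seat=np.array([626.2,-199.2]); uy=np.array([-.0941,.9956]); ux=np.array([.9956,.0941])
def loc(p): d=np.array(p)[:2]-seat; return np.round([d@ux,d@uy],1)
E
python3 -m creep '[{"gripper":0.3,"tx":0.05,"ty":0.05,"tz":-2.5,"yaw":0.2},{"gripper":0.3,"tx":0,"ty":0,"tz":-2.5,"yaw":0},{"gripper":0.3,"tx":0,"ty":0,"tz":-1.5,"yaw":0},{"gripper":0.3,"tx":0,"ty":0,"tz":0,"yaw":0},{"gripper":0.3,"tx":0,"ty":0,"tz":0,"yaw":0}]' 80; python3 -c "
from look import *
look('w16'); print(loc(avg()))"
```

```text
time: 13.28
tcp_pos: [623.1, -181.7, 45.7]
ee_rot: [-0.002, 0.672, 0.741, -0.0]
force: [0.2, 0.7, -3.2]
finger_gap: 54.1
t 13.33 tcp [ 624.3 -182.4   47. ] yaw 5.6 gap 54.1 F [ 0.1 -0.3 -3.2]
avg [ 625.42 -183.4    47.97] [0.18 0.24 0.26] yaw 5.55 t 13.63
[ 0.7 15.8]
```

View pics/w16.png

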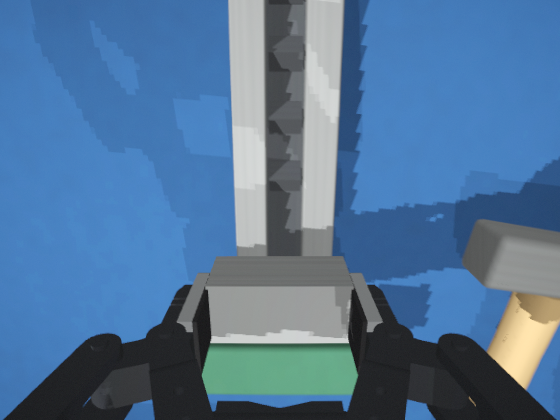

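```bash
python3 -c "
from look import *
m,im=snap('wrist','w17'); s=state()
print(s['tcp_pos'],m['origin'])
for d in (30,80,130):
  for x in (-22,0,22): print(d,x,proj(m,np.r_[seat+d*uy+x*ux,12]).round(1))
for x in(-37.5,37.5): print('jaw',proj(m,np.r_[seat+x*ux,42]).round(1))
for r in (60,120,180,240): print(r,im[r,215:360:1].sum(1)[::4])
T=Rm(s['ee_rot']); print('tool axes cam',T.T@(m['origin']-s['tcp_pos']))
"
```

```text
[ 625.02962794 -183.55518182   47.2502695 ] [617.08405117 -99.87363952 166.9706766 ]
30 -22 [[229.7 246.2]]
30 0 [[277.6 246.3]]
30 22 [[325.5 246.3]]
80 -22 [[224.9 136. ]]
80 0 [[277.7 136. ]]
80 22 [[330.6 136.2]]
130 -22 [[219.9   3.9]]
130 0 [[277.9   3.7]]
130 22 [[335.9   4.2]]
jaw [[186.5 342.3]]
jaw [[368.2 342.5]]
60 [360 362 361 571 575 570 581 574 569 576 574 263 168 169 167 259 261 261
 262 259 270 493 625 629 620 629 571 566 574 570 240 235 234 237 230 353
 390]
120 [413 406 370 631 631 599 598 605 578 583 581 358 190 169 172 270 268 264
 266 267 256 581 581 580 575 584 575 580 579 416 240 240 241 237 337 363
 399]
180 [370 371 373 371 629 636 628 635 635 638 588 489 203 167 172 267 264 271
 267 274 331 632 637 582 583 583 581 587 562 240 238 244 284 340 395 399
 399]
240 [380 375 371 367 457 581 581 575 578 579 582 561 225 212 210 210 211 214
 211 216 233 394 392 395 400 398 409 400 239 243 288 292 287 292 286 287
 284]
tool axes cam [  83.9667434     0.33190694 -119.78390721]
```

```bash
python3 -c "
from look import *
m=camera_model('wrist'); s=state(); T=Rm(s['ee_rot'])
for a,b,c in [(-13,-28,1),(-13,28,1),(13,-28,1),(13,28,1),(13,-28,27),(13,28,27)]:
   print((a,b,c),proj(m,s['tcp_pos']+T@np.array([a,b,c])).round(1))
im=cv2.imread('pics/w17.png'); cv2.imwrite('pics/w17c.png',cv2.resize(im[230:420,170:390],None,fx=3.5,fy=3.1,interpolation=cv2.INTER_CUBIC))
"
```

```text
(-13, -28, 1) [[208.4 344.7]]
(-13, 28, 1) [[349.1 344.7]]
(13, -28, 1) [[203.6 287.6]]
(13, 28, 1) [[353.7 287.6]]
(13, -28, 27) [[215.  257.1]]
(13, 28, 27) [[342.5 257.1]]
```

View pics/w17c.png

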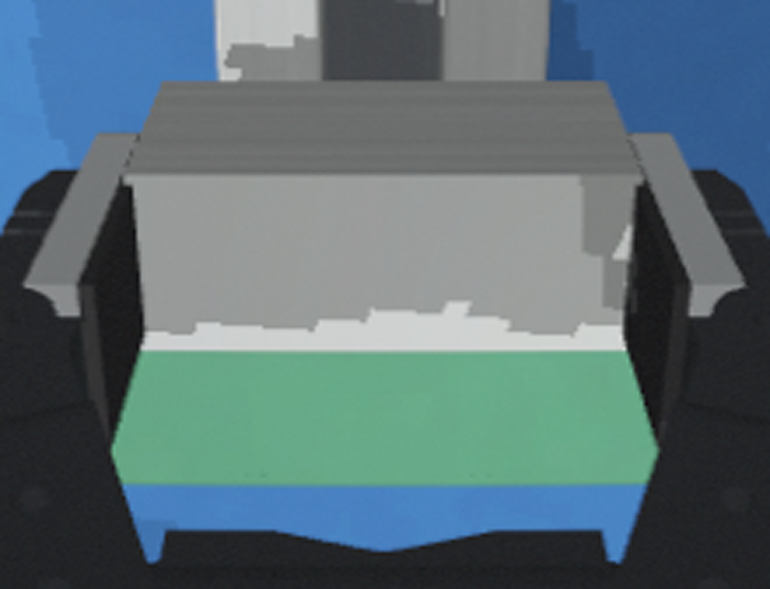

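```bash
python3 -m creep '[{"gripper":0.3,"tx":0,"ty":-0.1,"tz":-0.4,"yaw":0},{"gripper":0.3,"tx":0,"ty":0,"tz":-0.4,"yaw":0},{"gripper":0.3,"tx":0,"ty":0,"tz":0,"yaw":0},{"gripper":0.3,"tx":0,"ty":0,"tz":0,"yaw":0},{"gripper":0.3,"tx":0,"ty":0,"tz":0,"yaw":0}]' 80; python3 -c "
from look import *
look('w18'); print(loc(avg(3)))"
```

```text
time: 14.1
tcp_pos: [624.9, -184.7, 39.1]
ee_rot: [0.001, 0.672, 0.74, 0.0]
force: [-1.1, 0.6, 5.1]
finger_gap: 54.1
t 14.15 tcp [ 624.9 -184.8   39. ] yaw 5.5 gap 54.2 F [-1.  -0.4  4.9]
avg [ 624.93 -184.8    39.03] [0.02 0.01 0.01] yaw 5.52 t 14.3
[ 0.1 14.5]
```

```bash
python3 -m creep '[{"gripper":0.8,"tx":0,"ty":0,"tz":0,"yaw":0},{"gripper":0.8,"tx":0,"ty":0,"tz":0,"yaw":0},{"gripper":0.8,"tx":0,"ty":0,"tz":0,"yaw":0},{"gripper":0.8,"tx":0,"ty":0,"tz":1,"yaw":0},{"gripper":0.8,"tx":0,"ty":0,"tz":3,"yaw":0},{"gripper":0.8,"tx":0,"ty":0,"tz":4,"yaw":0},{"gripper":0.8,"tx":0,"ty":0,"tz":4,"yaw":0},{"gripper":0.8,"tx":0,"ty":0,"tz":0,"yaw":0},{"gripper":0.8,"tx":0,"ty":0,"tz":0,"yaw":0},{"gripper":0.8,"tx":0,"ty":0,"tz":0,"yaw":0},{"gripper":0.8,"tx":0,"ty":0,"tz":0,"yaw":0}]' 80; python3 -c "
from look import *
m,im=look('w19'); print(loc(avg(3)))
g=proj(m,[624.9,-184.8,38]); print(g)"
```

```text
time: 15.22
tcp_pos: [623.6, -184.0, 156.9]
ee_rot: [-0.001, 0.672, 0.74, -0.0]
force: [-0.5, -0.2, -0.0]
finger_gap: 68.0
t 15.27 tcp [ 623.5 -183.9  156.6] yaw 5.5 gap 68.3 F [0.2 0.2 0.7]
avg [ 623.6  -183.99  156.56] [0.11 0.04 0.13] yaw 5.53 t 15.42
[-1.2 15.4]
[[281.01757584 216.97843827]]
```

View pics/w19.png

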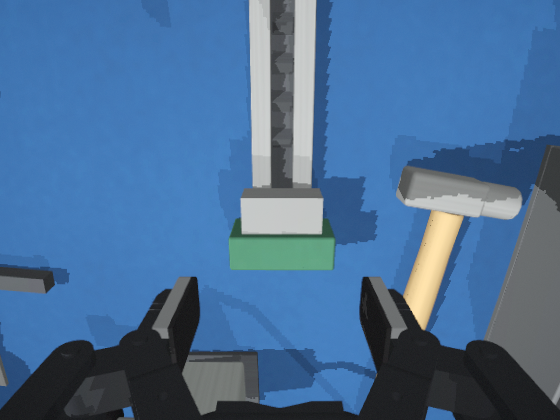

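```bash
python3 -m creep '[{"gripper":0.82,"tx":-1.2,"ty":3.0,"tz":0,"yaw":1.3},{"gripper":0.82,"tx":-1.65,"ty":3.7,"tz":0,"yaw":1.3},{"gripper":0.82,"tx":-1.65,"ty":3.7,"tz":0,"yaw":1.3},{"gripper":0.82,"tx":-1.65,"ty":3.7,"tz":0,"yaw":1.3},{"gripper":0.82,"tx":-1.65,"ty":3.7,"tz":0,"yaw":1.3},{"gripper":0.82,"tx":-1.65,"ty":3.7,"tz":0,"yaw":1.3},{"gripper":0.82,"tx":-1.65,"ty":3.7,"tz":0,"yaw":1.3},{"gripper":0.82,"tx":-1.65,"ty":3.7,"tz":0,"yaw":1.3},{"gripper":0.82,"tx":-1.65,"ty":3.7,"tz":0,"yaw":1.3},{"gripper":0.82,"tx":-1.65,"ty":3.7,"tz":0,"yaw":1.3},{"gripper":0.82,"tx":-1.65,"ty":3.7,"tz":0,"yaw":1.3},{"gripper":0.82,"tx":-1.65,"ty":3.7,"tz":-1,"yaw":1},{"gripper":0.82,"tx":0,"ty":0,"tz":-1,"yaw":0},{"gripper":0.82,"tx":0,"ty":0,"tz":0,"yaw":0},{"gripper":0.82,"tx":0,"ty":0,"tz":0,"yaw":0},{"gripper":0.82,"tx":0,"ty":0,"tz":0,"yaw":0}]' 80; python3 -c "
from look import *
m,im=look('w20',[(429,256)]); avg(3); snap('top','top2',(130,120,320,200),2.5)"
```

```text
time: 16.75
tcp_pos: [431.5, 251.6, 138.2]
ee_rot: [0.0, 0.568, 0.823, -0.0]
force: [0.2, -0.1, -0.5]
finger_gap: 70.0
t 16.8 tcp [431.9 251.4 138.5] yaw 20.7 gap 69.9 F [ 0.7  0.8 -0.1]
fit [428.  257.4  20.7] 0.984 [277. 204.]
avg [432.09 251.45 138.69] [0.03 0.04 0.02] yaw 20.68 t 16.95
```

View pics/w20.png

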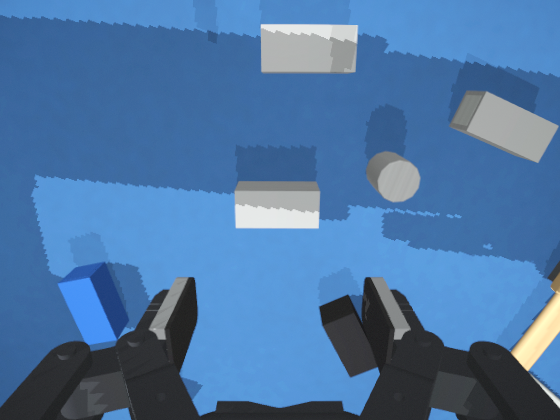

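View pics/top2.png

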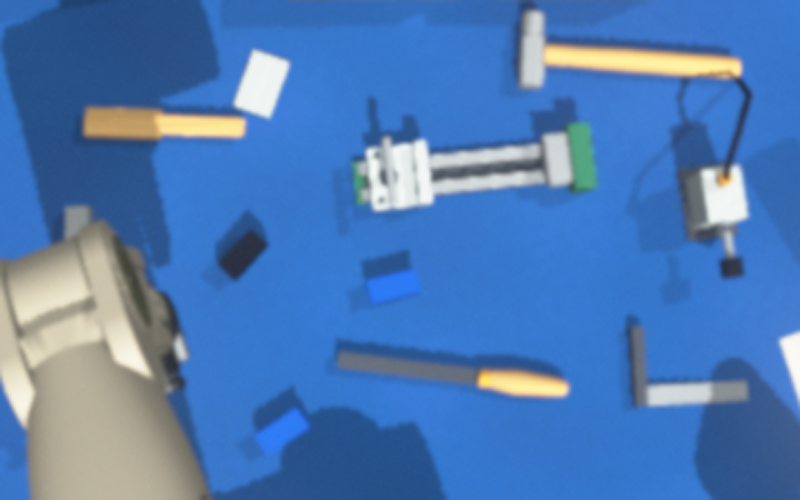

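```bash
python3 -m creep '[{"gripper":0.82,"tx":-0.41,"ty":0.6,"tz":-2.8,"yaw":0},{"gripper":0.82,"tx":0,"ty":0,"tz":-2.8,"yaw":0},{"gripper":0.82,"tx":0,"ty":0,"tz":-2.8,"yaw":0},{"gripper":0.82,"tx":0,"ty":0,"tz":-2.8,"yaw":0},{"gripper":0.82,"tx":0,"ty":0,"tz":0,"yaw":0},{"gripper":0.82,"tx":0,"ty":0,"tz":0,"yaw":0},{"gripper":0.82,"tx":0,"ty":0,"tz":0,"yaw":0},{"gripper":0.3,"tx":0,"ty":0,"tz":0,"yaw":0},{"gripper":0.3,"tx":0,"ty":0,"tz":0,"yaw":0},{"gripper":0.3,"tx":0,"ty":0,"tz":0,"yaw":0},{"gripper":0.3,"tx":0,"ty":0,"tz":0,"yaw":0},{"gripper":0.3,"tx":0,"ty":0,"tz":0,"yaw":0}]' 80; python3 -c "
from look import *
look('w21');avg(2)"
```

```text
time: 18.0
tcp_pos: [428.7, 259.1, 28.8]
ee_rot: [0.001, 0.568, 0.823, 0.002]
force: [-0.4, -1.0, 5.5]
finger_gap: 54.3
t 18.05 tcp [428.6 259.1  28.8] yaw 20.8 gap 54.1 F [-1.  -0.8  5.6]
avg [428.65 259.13  28.75] [0.03 0.   0.  ] yaw 20.82 t 18.15
```

View pics/w21.png

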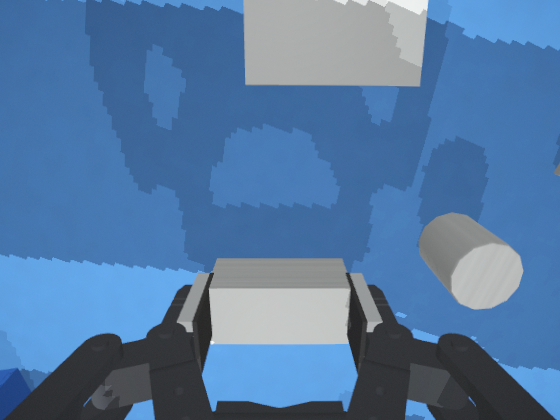

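```bash
python3 -m creep '[{"gripper":0.3,"tx":0,"ty":0,"tz":2.5,"yaw":0},{"gripper":0.3,"tx":0,"ty":0,"tz":3,"yaw":0},{"gripper":0.3,"tx":0,"ty":0,"tz":3,"yaw":0},{"gripper":0.3,"tx":0,"ty":-3,"tz":0,"yaw":-1.3},{"gripper":0.3,"tx":0.2,"ty":-3.5,"tz":0,"yaw":-1.3},{"gripper":0.3,"tx":1.9,"ty":-3.5,"tz":0,"yaw":-1.3},{"gripper":0.3,"tx":1.9,"ty":-3.5,"tz":0,"yaw":-1.3},{"gripper":0.3,"tx":1.9,"ty":-3.5,"tz":0,"yaw":-1.3},{"gripper":0.3,"tx":1.9,"ty":-3.5,"tz":0,"yaw":-1.3},{"gripper":0.3,"tx":1.9,"ty":-3.5,"tz":0,"yaw":-1.3},{"gripper":0.3,"tx":1.9,"ty":-3.5,"tz":0,"yaw":-1.3},{"gripper":0.3,"tx":1.9,"ty":-3.5,"tz":0,"yaw":-1.3},{"gripper":0.3,"tx":1.9,"ty":-3.5,"tz":0,"yaw":-1.3},{"gripper":0.3,"tx":1.9,"ty":-3.5,"tz":0,"yaw":-1.3},{"gripper":0.3,"tx":1.9,"ty":-3.2,"tz":0,"yaw":-1},{"gripper":0.3,"tx":0,"ty":0,"tz":-1,"yaw":0},{"gripper":0.3,"tx":0,"ty":0,"tz":-1,"yaw":0},{"gripper":0.3,"tx":0,"ty":0,"tz":0,"yaw":0},{"gripper":0.3,"tx":0,"ty":0,"tz":0,"yaw":0},{"gripper":0.3,"tx":0,"ty":0,"tz":0,"yaw":0}]' 80; python3 -c "
from look import *
look('w22');print(loc(avg(3)))"
```

```text
time: 19.82
tcp_pos: [618.3, -152.0, 91.6]
ee_rot: [-0.0, 0.672, 0.741, -0.0]
force: [-0.2, -0.3, -3.0]
finger_gap: 54.5
t 19.87 tcp [ 618.7 -152.1   91.9] yaw 5.6 gap 54.3 F [-0.4 -0.2 -2.7]
avg [ 619.07 -152.5    92.16] [0.08 0.13 0.03] yaw 5.61 t 20.02
[-2.7 47.2]
```

View pics/w22.png

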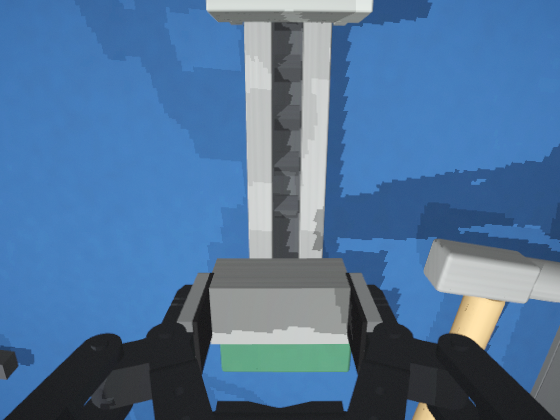

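```bash
python3 -m creep '[{"gripper":0.3,"tx":0.33,"ty":-0.57,"tz":-2,"yaw":0},{"gripper":0.3,"tx":0,"ty":0,"tz":-2,"yaw":0},{"gripper":0.3,"tx":0,"ty":0,"tz":-0.3,"yaw":0},{"gripper":0.3,"tx":0,"ty":0,"tz":0,"yaw":0},{"gripper":0.3,"tx":0,"ty":0,"tz":0,"yaw":0},{"gripper":0.3,"tx":0,"ty":0,"tz":0,"yaw":0},{"gripper":0.3,"tx":0,"ty":0,"tz":0,"yaw":0},{"gripper":0.3,"tx":0,"ty":0,"tz":0,"yaw":0}]' 80; python3 -c "
from look import *
look('w23');print(loc(avg(3)))"
```

```text
time: 20.68
tcp_pos: [625.4, -158.1, 55.5]
ee_rot: [0.004, 0.671, 0.741, 0.003]
force: [-6.4, 8.0, 29.5]
finger_gap: 54.1
t 20.73 tcp [ 625.4 -158.1   55.5] yaw 5.6 gap 54.1 F [-5.4  8.2 29.9]
avg [ 625.45 -158.12   55.47] [0.01 0.   0.02] yaw 5.65 t 20.88
[ 3.1 41. ]
```

View pics/w23.png

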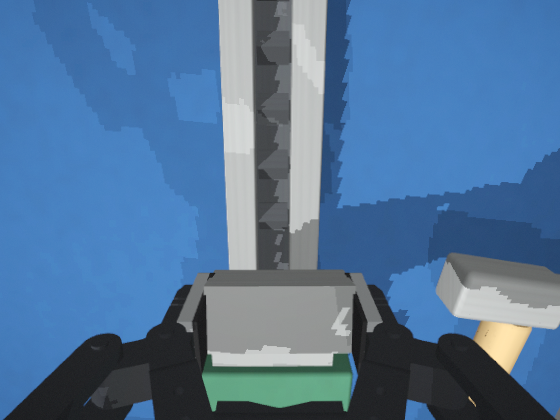

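```bash
python3 -m creep '[{"gripper":0.3,"tx":0,"ty":0,"tz":1,"yaw":0},{"gripper":0.3,"tx":0,"ty":0,"tz":3,"yaw":0},{"gripper":0.3,"tx":0,"ty":0,"tz":3,"yaw":0},{"gripper":0.3,"tx":0,"ty":0,"tz":0,"yaw":0},{"gripper":0.3,"tx":0,"ty":0,"tz":0,"yaw":0},{"gripper":0.3,"tx":0,"ty":0,"tz":0,"yaw":0},{"gripper":0.3,"tx":0,"ty":0,"tz":0,"yaw":0}]' 80; python3 -c "
from look import *
look('w24');print(loc(avg(3)))"
```

```text
time: 21.47
tcp_pos: [621.2, -158.6, 116.7]
ee_rot: [-0.001, 0.672, 0.74, -0.0]
force: [0.2, 1.0, -2.1]
finger_gap: 54.2
t 21.52 tcp [ 621.1 -158.6  116.5] yaw 5.5 gap 54.4 F [-1.3  0.9 -2.4]
avg [ 621.32 -158.77  116.68] [0.15 0.07 0.16] yaw 5.53 t 21.67
[-1.1 40.7]
```

View pics/w24.png

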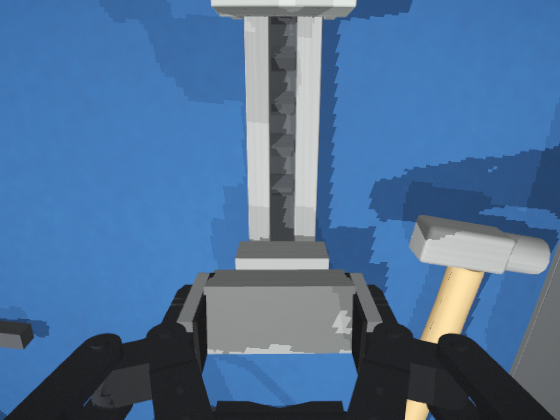

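```bash
python3 -c "
from look import *
m=camera_model('wrist')
P=unproj(m,[(236,258),(329,258)],38); print(P,loc(P[0]),loc(P[1]))
P=unproj(m,[(240,243),(325,243)],12); print(P,loc(P[0]),loc(P[1]))
s=state();T=Rm(s['ee_rot'])
print(proj(m,np.r_[seat,42]))
for z in (1,-4,-8,-12):
  print(z,[proj(m,s['tcp_pos']+T@np.array([a,b,c])).round(1).tolist() for a,b,c in [(-13,-28,z),(13,-28,z),(13,28,z),(13,-28,z+26)]])
"
```

```text
[[ 597.19843647 -173.89215729   38.        ]
 [ 652.2060244  -168.5160909    38.        ]] [-26.5  27.9] [28.8 28.1]
[[ 597.02421869 -175.57123186   12.        ]
 [ 653.03520367 -170.09967378   12.        ]] [-26.8  26.3] [29.5 26.4]
[[280.41510932 302.4529792 ]]
1 [[[208.3, 344.7]], [[203.6, 287.6]], [[353.7, 287.6]], [[214.9, 257.1]]]
-4 [[[206.0, 353.2]], [[200.9, 294.8]], [[356.3, 294.8]], [[213.0, 262.2]]]
-8 [[[204.1, 360.3]], [[198.7, 300.8]], [[358.6, 300.8]], [[211.4, 266.6]]]
-12 [[[202.1, 367.9]], [[196.3, 307.3]], [[360.9, 307.3]], [[209.7, 271.1]]]
```

```bash
python3 -m creep '[{"gripper":0.3,"tx":-0.1,"ty":1.8,"tz":0,"yaw":0},{"gripper":0.3,"tx":-0.08,"ty":1.8,"tz":0,"yaw":0},{"gripper":0.3,"tx":0,"ty":0,"tz":-2.5,"yaw":0},{"gripper":0.3,"tx":0,"ty":0,"tz":-2.5,"yaw":0},{"gripper":0.3,"tx":0,"ty":0,"tz":-1.5,"yaw":0},{"gripper":0.3,"tx":0,"ty":0,"tz":0,"yaw":0},{"gripper":0.3,"tx":0,"ty":0,"tz":0,"yaw":0},{"gripper":0.3,"tx":0,"ty":0,"tz":0,"yaw":0},{"gripper":0.3,"tx":0,"ty":0,"tz":0,"yaw":0}]' 80; python3 -c "
from look import *
look('w25');print(loc(avg(3)))"
```

```text
time: 22.42
tcp_pos: [621.6, -123.6, 54.8]
ee_rot: [0.001, 0.672, 0.74, 0.001]
force: [0.1, 0.0, -2.3]
finger_gap: 54.0
t 22.47 tcp [ 621.6 -123.6   54.9] yaw 5.5 gap 54.5 F [-0.2  0.2 -2.8]
avg [ 621.28 -123.5    54.59] [0.14 0.07 0.16] yaw 5.52 t 22.62
[ 2.2 75.8]
```

View pics/w25.png

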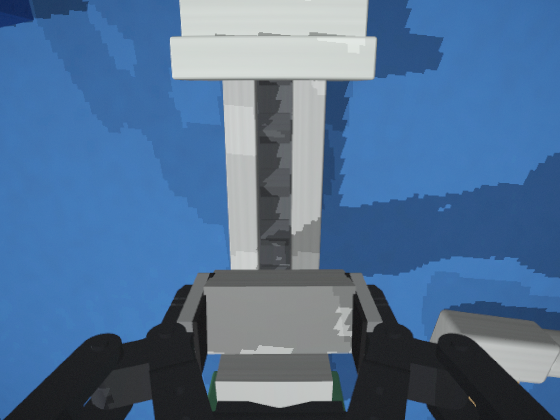

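```bash
python3 -m creep '[{"gripper":0.3,"tx":-0.15,"ty":0,"tz":-0.5,"yaw":0},{"gripper":0.3,"tx":0,"ty":0,"tz":-0.4,"yaw":0},{"gripper":0.3,"tx":0,"ty":0,"tz":0,"yaw":0},{"gripper":0.3,"tx":0,"ty":0,"tz":0,"yaw":0},{"gripper":0.3,"tx":0,"ty":0,"tz":0,"yaw":0}]' 30; python3 -c "
from look import *
print(loc(avg(3)),state()['force'])"
```

```text
time: 23.03
tcp_pos: [618.8, -123.1, 44.1]
ee_rot: [-0.0, 0.672, 0.74, -0.0]
force: [-0.1, -0.2, -2.0]
finger_gap: 54.1
avg [ 619.03 -123.16   44.33] [0.08 0.02 0.07] yaw 5.53 t 23.18
[ 0.  76.4] [ 0.78416273 -0.20072266 -2.33751011]
```

```bash
python3 -m creep '[{"gripper":0.3,"tx":0,"ty":0,"tz":-0.3,"yaw":0},{"gripper":0.3,"tx":0,"ty":0,"tz":-0.3,"yaw":0},{"gripper":0.3,"tx":0,"ty":0,"tz":0,"yaw":0},{"gripper":0.3,"tx":0,"ty":0,"tz":0,"yaw":0},{"gripper":0.3,"tx":0,"ty":0,"tz":0,"yaw":0}]' 25; python3 -c "
from look import *
look('w26');print(loc(avg(3)),state()['force'])"
```

```text
time: 23.6
tcp_pos: [618.8, -123.1, 38.2]
ee_rot: [-0.0, 0.672, 0.74, -0.0]
force: [0.0, 0.4, -3.2]
finger_gap: 54.1
t 23.65 tcp [ 619.  -123.1   38.3] yaw 5.5 gap 54.2 F [ 0.9  0.1 -1.8]
avg [ 619.04 -123.16   38.39] [0.   0.01 0.02] yaw 5.53 t 23.8
[ 0.  76.4] [ 0.05019989  0.37199501 -1.93938492]
```

View pics/w26.png

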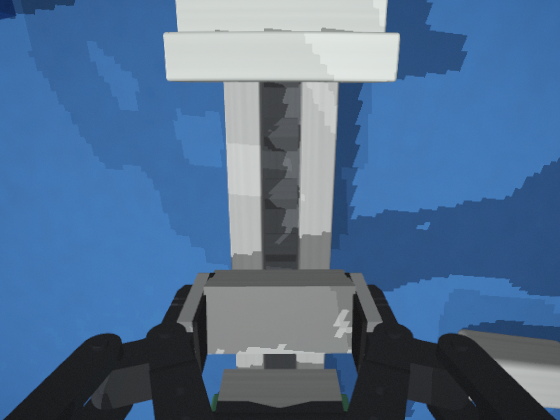

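```bash
python3 -m creep '[{"gripper":0.3,"tx":0,"ty":0,"tz":-0.3,"yaw":0},{"gripper":0.3,"tx":0,"ty":0,"tz":-0.2,"yaw":0},{"gripper":0.3,"tx":0,"ty":0,"tz":0,"yaw":0},{"gripper":0.3,"tx":0,"ty":0,"tz":0,"yaw":0},{"gripper":0.3,"tx":0,"ty":0,"tz":0,"yaw":0}]' 25; python3 -c "
from look import *
look('w27');print(loc(avg(3)),state()['force'])"
```

```text
time: 24.22
tcp_pos: [619.6, -123.3, 35.2]
ee_rot: [0.001, 0.672, 0.74, 0.0]
force: [-4.0, 0.3, 9.5]
finger_gap: 54.3
t 24.27 tcp [ 619.5 -123.3   35.2] yaw 5.5 gap 54.1 F [-2.9  0.2  8.4]
avg [ 619.57 -123.34   35.21] [0.02 0.01 0.02] yaw 5.53 t 24.42
[ 0.5 76.2] [-3.26921064  0.84045121  9.16555843]
```

View pics/w27.png

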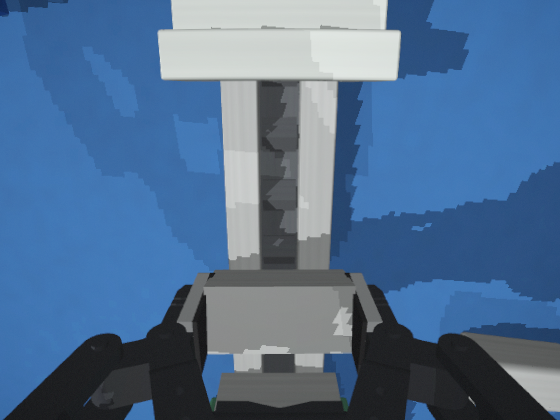

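```bash
python3 -m creep '[{"gripper":0.8,"tx":0,"ty":0,"tz":0,"yaw":0},{"gripper":0.8,"tx":0,"ty":0,"tz":0,"yaw":0},{"gripper":0.8,"tx":0,"ty":0,"tz":0,"yaw":0},{"gripper":0.8,"tx":0,"ty":0,"tz":0.5,"yaw":0},{"gripper":0.8,"tx":0,"ty":0,"tz":0.3,"yaw":0},{"gripper":0.8,"tx":0,"ty":0,"tz":0,"yaw":0},{"gripper":0.8,"tx":0,"ty":0,"tz":0,"yaw":0},{"gripper":0.8,"tx":0,"ty":0,"tz":0,"yaw":0}]' 30; python3 -c "
from look import *
look('w28');print(loc(avg(3)),state()['force'])"
```

```text
time: 25.08
tcp_pos: [619.0, -123.2, 41.4]
ee_rot: [0.0, 0.672, 0.74, 0.0]
force: [0.7, 0.2, -0.4]
finger_gap: 68.0
t 25.13 tcp [ 618.9 -123.1   41.2] yaw 5.5 gap 68.2 F [0.  0.2 0.4]
avg [ 618.82 -123.08   41.13] [0.04 0.02 0.02] yaw 5.53 t 25.28
[-0.2 76.5] [ 0.16188777  0.59559961 -1.05748067]
```

View pics/w28.png

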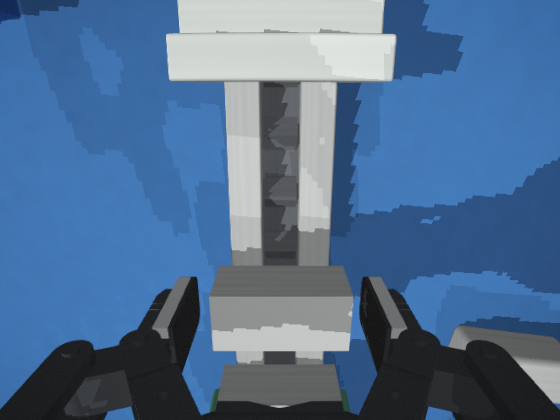

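```bash
python3 -m creep '[{"gripper":0.8,"tx":0.07,"ty":-0.42,"tz":-0.2,"yaw":0},{"gripper":0.8,"tx":0,"ty":0,"tz":0,"yaw":0},{"gripper":0.8,"tx":0,"ty":0,"tz":0,"yaw":0},{"gripper":0.8,"tx":0,"ty":0,"tz":0,"yaw":0},{"gripper":0.3,"tx":0,"ty":0,"tz":0,"yaw":0},{"gripper":0.3,"tx":0,"ty":0,"tz":0,"yaw":0},{"gripper":0.3,"tx":0,"ty":0,"tz":0,"yaw":0},{"gripper":0.3,"tx":0,"ty":0,"tz":0,"yaw":0},{"gripper":0.3,"tx":0,"ty":0,"tz":0,"yaw":0}]' 60; python3 -c "
from look import *
look('w29');print(loc(avg(3)),state()['force'])"
```

```text
time: 26.03
tcp_pos: [619.9, -127.4, 39.7]
ee_rot: [0.0, 0.672, 0.74, 0.0]
force: [-0.5, -0.8, 3.2]
finger_gap: 54.5
t 26.08 tcp [ 619.9 -127.4   39.7] yaw 5.5 gap 54.7 F [0.1 0.2 3.9]
avg [ 619.91 -127.39   39.7 ] [0.01 0.02 0.01] yaw 5.53 t 26.23
[ 0.5 72.1] [0.4434069  0.40310292 5.6685222 ]
```

View pics/w29.png

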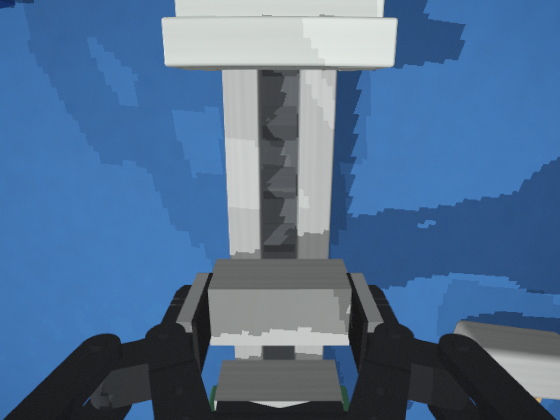

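```bash
python3 -m creep '[{"gripper":0.3,"tx":0,"ty":0,"tz":0.1,"yaw":0},{"gripper":0.3,"tx":0.08,"ty":-0.8,"tz":0,"yaw":0},{"gripper":0.3,"tx":0.08,"ty":-0.8,"tz":0,"yaw":0},{"gripper":0.3,"tx":0.07,"ty":-0.8,"tz":0,"yaw":0},{"gripper":0.3,"tx":0.04,"ty":-0.4,"tz":0,"yaw":0},{"gripper":0.3,"tx":0,"ty":0,"tz":0,"yaw":0},{"gripper":0.3,"tx":0,"ty":0,"tz":0,"yaw":0},{"gripper":0.3,"tx":0,"ty":0,"tz":0,"yaw":0}]' 60; python3 -c "
from look import *
look('w30');print(loc(avg(3)),state()['force'])"
```

```text
time: 26.9
tcp_pos: [621.9, -155.4, 39.8]
ee_rot: [-0.0, 0.672, 0.74, -0.0]
force: [0.2, 0.3, -2.4]
finger_gap: 54.5
t 26.95 tcp [ 622.  -155.2   40. ] yaw 5.5 gap 54.3 F [-0.1 -0.1 -2.6]
avg [ 622.18 -155.08   40.14] [0.06 0.04 0.06] yaw 5.55 t 27.1
[ 0.2 44.3] [-0.22530544 -0.51509916 -3.10252051]
```

View pics/w30.png

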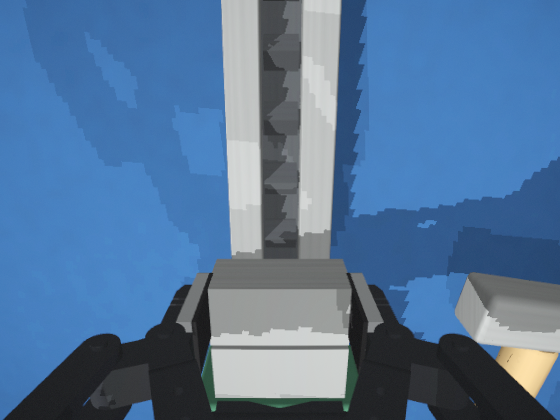

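```bash
python3 -m creep '[{"gripper":0.3,"tx":0,"ty":-0.15,"tz":0,"yaw":0},{"gripper":0.3,"tx":0,"ty":-0.15,"tz":-0.05,"yaw":0},{"gripper":0.3,"tx":0,"ty":0,"tz":-0.05,"yaw":0},{"gripper":0.3,"tx":0,"ty":0,"tz":0,"yaw":0},{"gripper":0.3,"tx":0,"ty":0,"tz":0,"yaw":0}]' 60; python3 -c "
from look import *
look('w31');print(loc(avg(3)),state()['force'])"
```

```text
time: 27.52
tcp_pos: [622.5, -158.2, 39.7]
ee_rot: [0.0, 0.672, 0.74, 0.0]
force: [-0.2, 1.6, 1.9]
finger_gap: 55.1
t 27.57 tcp [ 622.5 -158.2   39.7] yaw 5.5 gap 54.8 F [-1.2  1.3  2.4]
avg [ 622.45 -158.21   39.7 ] [0.01 0.01 0.01] yaw 5.54 t 27.72
[ 0.1 41.2] [-2.16114106  2.59479575  3.61255716]
```

```bash
python3 -m creep '[{"gripper":0.8,"tx":0,"ty":0,"tz":0,"yaw":0},{"gripper":0.8,"tx":0,"ty":0,"tz":0,"yaw":0},{"gripper":0.8,"tx":0,"ty":0,"tz":0,"yaw":0},{"gripper":0.8,"tx":0,"ty":0,"tz":1,"yaw":0},{"gripper":0.8,"tx":0,"ty":0,"tz":3,"yaw":0},{"gripper":0.8,"tx":0,"ty":0,"tz":4,"yaw":0},{"gripper":0.8,"tx":0,"ty":0,"tz":3,"yaw":0},{"gripper":0.8,"tx":0,"ty":0,"tz":0,"yaw":0},{"gripper":0.8,"tx":0,"ty":0,"tz":0,"yaw":0},{"gripper":0.8,"tx":0,"ty":0,"tz":0,"yaw":0}]' 80; python3 -c "
from look import *
m,im=look('w32'); print(loc(avg(3)))"
```

```text
time: 28.55
tcp_pos: [622.3, -158.4, 149.6]
ee_rot: [0.0, 0.672, 0.74, 0.0]
force: [-0.1, 0.1, -0.4]
finger_gap: 68.3
t 28.6 tcp [ 621.7 -158.2  148.5] yaw 5.5 gap 68.5 F [-0.3  1.  -0.7]
avg [ 621.38 -158.    147.77] [0.03 0.01 0.13] yaw 5.53 t 28.75
[-0.9 41.5]
```

View pics/w32.png

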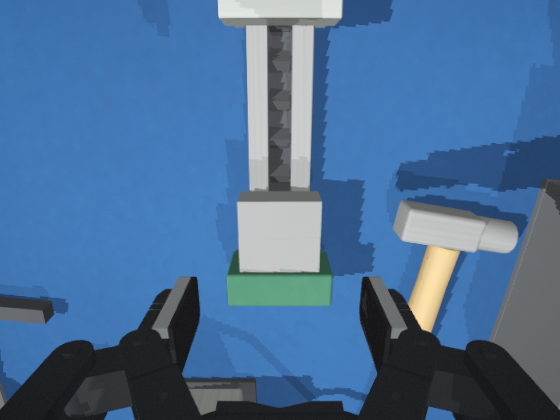

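```bash
python3 -m creep '[{"gripper":0.82,"tx":-0.5,"ty":3.5,"tz":0,"yaw":-1},{"gripper":0.82,"tx":-0.55,"ty":4.0,"tz":0,"yaw":-1},{"gripper":0.82,"tx":-0.55,"ty":4.0,"tz":0,"yaw":-1},{"gripper":0.82,"tx":-0.55,"ty":4.0,"tz":0,"yaw":-1},{"gripper":0.82,"tx":-0.55,"ty":4.0,"tz":0,"yaw":-0.5},{"gripper":0.82,"tx":-0.55,"ty":4.0,"tz":0,"yaw":0},{"gripper":0.82,"tx":-0.55,"ty":4.0,"tz":0,"yaw":0},{"gripper":0.82,"tx":-0.55,"ty":4.0,"tz":0,"yaw":0},{"gripper":0.82,"tx":-0.55,"ty":4.0,"tz":0,"yaw":0},{"gripper":0.82,"tx":-0.55,"ty":4.0,"tz":0,"yaw":0},{"gripper":0.82,"tx":-0.55,"ty":4.0,"tz":0,"yaw":0},{"gripper":0.82,"tx":-0.55,"ty":4.0,"tz":0,"yaw":0},{"gripper":0.82,"tx":-0.5,"ty":4.0,"tz":0,"yaw":0},{"gripper":0.82,"tx":0,"ty":0,"tz":0,"yaw":0},{"gripper":0.82,"tx":0,"ty":0,"tz":0,"yaw":0},{"gripper":0.82,"tx":0,"ty":0,"tz":0,"yaw":0},{"gripper":0.82,"tx":0,"ty":0,"tz":0,"yaw":0}]' 80; python3 -c "
from look import *
m,im=look('w33',[(551,362)]); avg(3)"
```

```text
time: 30.17
tcp_pos: [551.8, 355.4, 148.6]
ee_rot: [-0.0, 0.701, 0.713, -0.001]
force: [-0.7, -0.2, 0.0]
finger_gap: 70.2
t 30.22 tcp [552.  355.2 148.9] yaw 0.9 gap 69.7 F [-0.6 -0.1  0.4]
fit [549.2 362.  179.9] 0.977 [276. 200.]
avg [552.27 355.19 149.23] [0.05 0.08 0.12] yaw 0.91 t 30.37
```

View pics/w33.png

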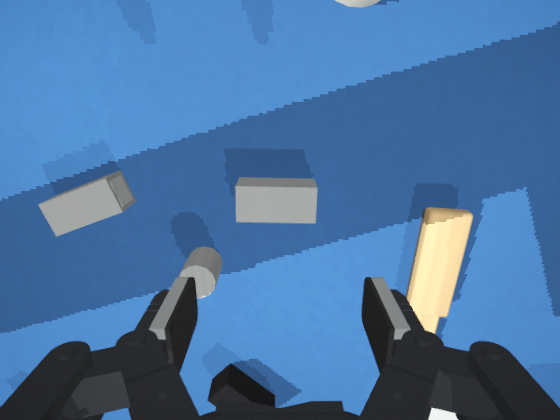

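```bash
python3 -m creep '[{"gripper":0.82,"tx":-0.28,"ty":0.73,"tz":-2.5,"yaw":-1},{"gripper":0.82,"tx":0,"ty":0,"tz":-3,"yaw":0},{"gripper":0.82,"tx":0,"ty":0,"tz":-3,"yaw":0},{"gripper":0.82,"tx":0,"ty":0,"tz":-2,"yaw":0},{"gripper":0.82,"tx":0,"ty":0,"tz":0,"yaw":0},{"gripper":0.82,"tx":0,"ty":0,"tz":0,"yaw":0},{"gripper":0.82,"tx":0,"ty":0,"tz":0,"yaw":0}]' 80; python3 -c "
from look import *
m,im=look('w34'); avg(3)"
```

```text
time: 30.95
tcp_pos: [550.2, 363.9, 45.8]
ee_rot: [0.0, 0.707, 0.707, 0.001]
force: [0.4, 0.6, 0.3]
finger_gap: 70.1
t 31.0 tcp [550.6 364.3  46.5] yaw -0.0 gap 70.0 F [-0.7 -0.3  0.6]
avg [550.53 364.47  46.54] [0.17 0.01 0.15] yaw 0.01 t 31.15
```

View pics/w34.png

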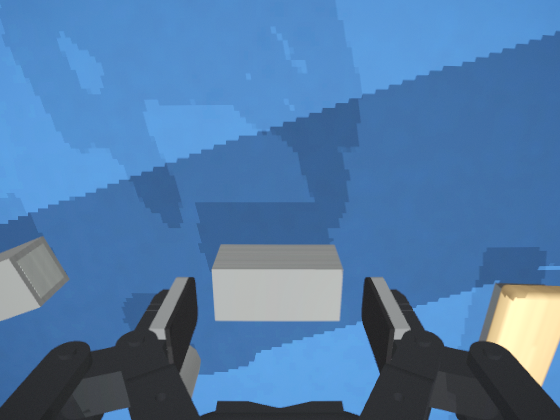

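```bash
python3 -c "
from look import *
m=camera_model('wrist'); im=cv2.imread('pics/w34.png')
print(fit(m,im,(550,362)))"
```

```text
(array([ 5.49545972e+02,  3.62381468e+02, -2.21425200e-01]), np.float64(0.9859684642836548), array([276.81709721, 282.67807864]), array([ 212,  244,  131,   77, 9639], dtype=int32))
```

```bash
python3 -m creep '[{"gripper":0.82,"tx":-0.08,"ty":-0.17,"tz":-0.9,"yaw":0},{"gripper":0.82,"tx":0,"ty":0,"tz":-0.9,"yaw":0},{"gripper":0.82,"tx":0,"ty":0,"tz":0,"yaw":0},{"gripper":0.82,"tx":0,"ty":0,"tz":0,"yaw":0},{"gripper":0.82,"tx":0,"ty":0,"tz":0,"yaw":0},{"gripper":0.3,"tx":0,"ty":0,"tz":0,"yaw":0},{"gripper":0.3,"tx":0,"ty":0,"tz":0,"yaw":0},{"gripper":0.3,"tx":0,"ty":0,"tz":0,"yaw":0},{"gripper":0.3,"tx":0,"ty":0,"tz":0,"yaw":0},{"gripper":0.3,"tx":0,"ty":0,"tz":0,"yaw":0}]' 80; python3 -c "
from look import *
m,im=look('w35'); avg(3)"
```

```text
time: 31.98
tcp_pos: [548.7, 362.6, 27.0]
ee_rot: [0.0, 0.707, 0.707, 0.001]
force: [-0.8, 0.4, 4.4]
finger_gap: 53.9
t 32.03 tcp [548.7 362.6  27. ] yaw 0.0 gap 54.5 F [0.5 0.3 4.1]
avg [548.73 362.59  27.02] [0.01 0.01 0.  ] yaw 0.03 t 32.18
```

View pics/w35.png

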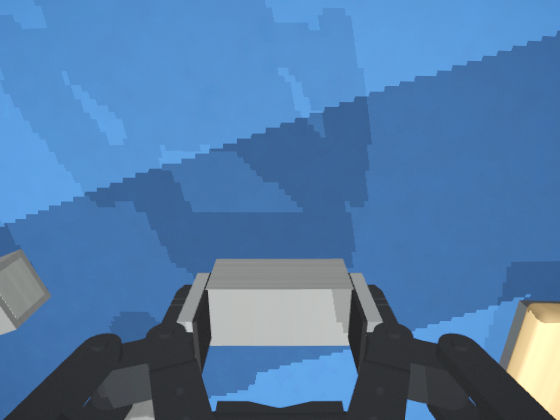

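```bash
python3 -m creep '[{"gripper":0.3,"tx":0,"ty":0,"tz":2.5,"yaw":0},{"gripper":0.3,"tx":0,"ty":0,"tz":3.3,"yaw":0},{"gripper":0.3,"tx":0,"ty":0,"tz":3.5,"yaw":0},{"gripper":0.3,"tx":0.5,"ty":-3,"tz":0,"yaw":1.5},{"gripper":0.3,"tx":0.6,"ty":-3.8,"tz":0,"yaw":1.5},{"gripper":0.3,"tx":0.6,"ty":-3.8,"tz":0,"yaw":1.5},{"gripper":0.3,"tx":0.6,"ty":-3.8,"tz":0,"yaw":1},{"gripper":0.3,"tx":0.6,"ty":-3.8,"tz":0,"yaw":0},{"gripper":0.3,"tx":0.6,"ty":-3.8,"tz":0,"yaw":0},{"gripper":0.3,"tx":0.6,"ty":-3.8,"tz":0,"yaw":0},{"gripper":0.3,"tx":0.6,"ty":-3.8,"tz":0,"yaw":0},{"gripper":0.3,"tx":0.6,"ty":-3.8,"tz":0,"yaw":0},{"gripper":0.3,"tx":0.6,"ty":-3.8,"tz":0,"yaw":0},{"gripper":0.3,"tx":0.6,"ty":-3.8,"tz":0,"yaw":0},{"gripper":0.3,"tx":0.6,"ty":-3.8,"tz":0,"yaw":0},{"gripper":0.3,"tx":0,"ty":-3.8,"tz":0,"yaw":0},{"gripper":0.3,"tx":0,"ty":0,"tz":0,"yaw":0},{"gripper":0.3,"tx":0,"ty":0,"tz":0,"yaw":0},{"gripper":0.3,"tx":0,"ty":0,"tz":0,"yaw":0},{"gripper":0.3,"tx":0,"ty":0,"tz":0,"yaw":0}]' 80; python3 -c "
from look import *
look('w36');print(loc(avg(3)))"
```

```text
time: 33.85
tcp_pos: [618.5, -122.5, 118.5]
ee_rot: [-0.001, 0.672, 0.741, -0.0]
force: [-0.1, 1.0, -2.6]
finger_gap: 54.1
t 33.9 tcp [ 618.7 -122.3  118.7] yaw 5.6 gap 54.4 F [ 0.5  0.6 -4.1]
avg [ 619.1  -122.24  119.12] [0.13 0.09 0.14] yaw 5.64 t 34.05
[ 0.2 77.3]
```

View pics/w36.png

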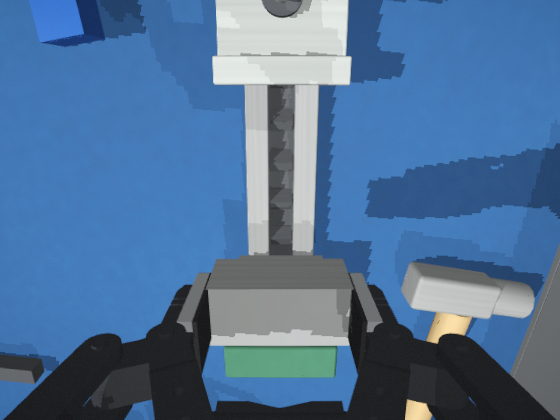

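```bash
python3 -m creep '[{"gripper":0.3,"tx":0,"ty":0,"tz":-2.5,"yaw":-0.1},{"gripper":0.3,"tx":0,"ty":0,"tz":-2.5,"yaw":0},{"gripper":0.3,"tx":0,"ty":0,"tz":-1.6,"yaw":0},{"gripper":0.3,"tx":0,"ty":0,"tz":0,"yaw":0},{"gripper":0.3,"tx":0,"ty":0,"tz":0,"yaw":0},{"gripper":0.3,"tx":0,"ty":0,"tz":0,"yaw":0},{"gripper":0.3,"tx":0,"ty":0,"tz":0,"yaw":0}]' 80; python3 -c "
from look import *
look('w37');print(loc(avg(3)))"
```

```text
time: 34.63
tcp_pos: [620.6, -123.9, 55.1]
ee_rot: [0.001, 0.673, 0.74, 0.001]
force: [0.8, -0.0, -2.8]
finger_gap: 54.1
t 34.68 tcp [ 620.6 -124.    55.1] yaw 5.4 gap 54.2 F [ 0.9 -1.5 -2.9]
avg [ 620.16 -123.97   54.69] [0.17 0.02 0.21] yaw 5.44 t 34.83
[ 1.1 75.5]
```

View pics/w37.png

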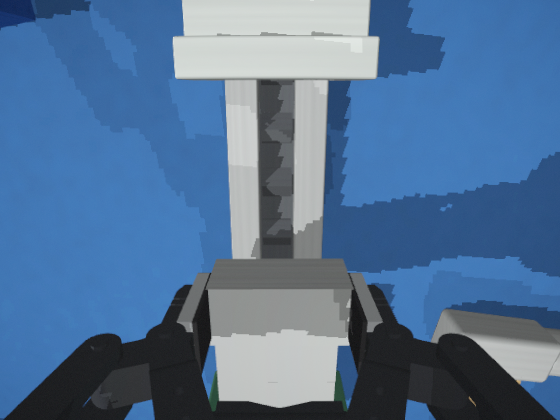

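```bash
python3 -m creep '[{"gripper":0.3,"tx":-0.07,"ty":0,"tz":-0.8,"yaw":0},{"gripper":0.3,"tx":0,"ty":0,"tz":-0.6,"yaw":0},{"gripper":0.3,"tx":0,"ty":0,"tz":0,"yaw":0},{"gripper":0.3,"tx":0,"ty":0,"tz":0,"yaw":0},{"gripper":0.3,"tx":0,"ty":0,"tz":0,"yaw":0},{"gripper":0.3,"tx":0,"ty":0,"tz":0,"yaw":0}]' 80; python3 -c "
from look import *
look('w38');print(loc(avg(3)))"
```

```text
time: 35.33
tcp_pos: [618.5, -123.8, 39.0]
ee_rot: [-0.0, 0.673, 0.74, -0.0]
force: [0.3, -0.2, -1.8]
finger_gap: 54.3
t 35.38 tcp [ 618.5 -123.8   39. ] yaw 5.4 gap 54.3 F [ 0.5 -0.3 -2. ]
avg [ 618.36 -123.7    39.05] [0.04 0.04 0.01] yaw 5.43 t 35.53
[-0.7 75.9]
```

```bash
python3 -m creep '[{"gripper":0.3,"tx":0.1,"ty":-0.3,"tz":0,"yaw":0},{"gripper":0.3,"tx":0.03,"ty":-0.3,"tz":0,"yaw":0},{"gripper":0.3,"tx":0.02,"ty":-0.2,"tz":0,"yaw":0},{"gripper":0.3,"tx":0,"ty":-0.1,"tz":0,"yaw":0},{"gripper":0.3,"tx":0,"ty":0,"tz":0,"yaw":0},{"gripper":0.3,"tx":0,"ty":0,"tz":0,"yaw":0},{"gripper":0.3,"tx":0,"ty":0,"tz":0,"yaw":0}]' 80; python3 -c "
from look import *
look('w39');print(loc(avg(3)))"
```

```text
time: 36.12
tcp_pos: [619.9, -132.8, 39.2]
ee_rot: [-0.0, 0.673, 0.74, -0.0]
force: [0.3, 0.3, -3.1]
finger_gap: 54.3
t 36.17 tcp [ 619.9 -132.8   39.2] yaw 5.4 gap 54.1 F [-0.3 -0.7 -2.4]
avg [ 619.99 -132.78   39.29] [0.03 0.   0.02] yaw 5.43 t 36.32
[ 0.1 66.7]
```

View pics/w39.png

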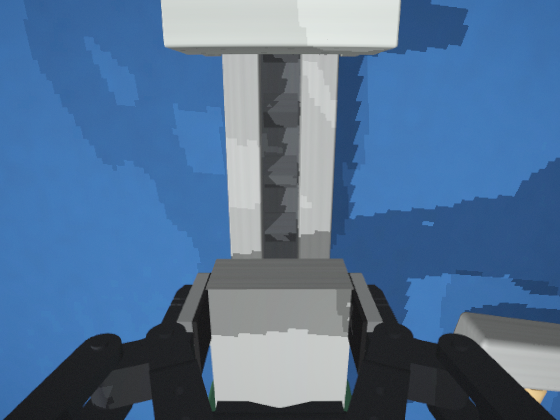

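```bash
python3 -m creep '[{"gripper":0.3,"tx":0,"ty":-0.05,"tz":-0.08,"yaw":0},{"gripper":0.3,"tx":0,"ty":0,"tz":0,"yaw":0},{"gripper":0.3,"tx":0,"ty":0,"tz":0,"yaw":0},{"gripper":0.8,"tx":0,"ty":0,"tz":0,"yaw":0},{"gripper":0.8,"tx":0,"ty":0,"tz":0,"yaw":0},{"gripper":0.8,"tx":0,"ty":0,"tz":0,"yaw":0},{"gripper":0.8,"tx":0,"ty":0,"tz":1,"yaw":0},{"gripper":0.8,"tx":0,"ty":0,"tz":3,"yaw":0},{"gripper":0.8,"tx":0,"ty":0,"tz":4,"yaw":0},{"gripper":0.8,"tx":0,"ty":0,"tz":3,"yaw":0},{"gripper":0.8,"tx":0,"ty":0,"tz":0,"yaw":0},{"gripper":0.8,"tx":0,"ty":0,"tz":0,"yaw":0},{"gripper":0.8,"tx":0,"ty":0,"tz":0,"yaw":0}]' 80; python3 -c "
from look import *
m,im=look('w40'); print(loc(avg(3)))"
```

```text
time: 37.4
tcp_pos: [620.1, -133.4, 148.9]
ee_rot: [0.0, 0.673, 0.74, 0.0]
force: [0.3, 0.5, 0.1]
finger_gap: 68.4
t 37.45 tcp [ 619.4 -133.1  147.8] yaw 5.4 gap 68.7 F [ 1.   1.  -0.1]
avg [ 619.1  -132.98  147.05] [0.03 0.01 0.12] yaw 5.43 t 37.6
[-0.8 66.6]
```

View pics/w40.png

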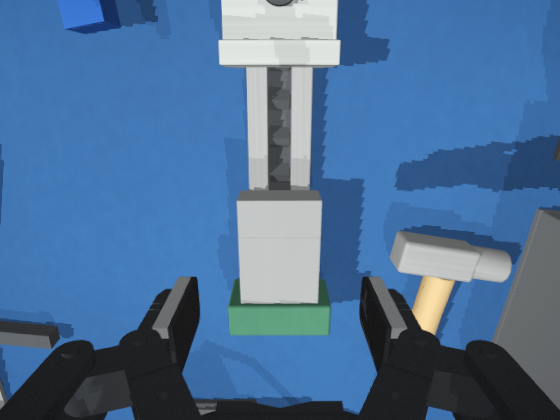

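```bash
python3 -m creep '[{"gripper":0.82,"tx":-1.6,"ty":3.5,"tz":0,"yaw":1.2},{"gripper":0.82,"tx":-1.6,"ty":3.77,"tz":0,"yaw":1.2},{"gripper":0.82,"tx":-1.6,"ty":3.77,"tz":0,"yaw":1.2},{"gripper":0.82,"tx":-1.6,"ty":3.77,"tz":0,"yaw":1.2},{"gripper":0.82,"tx":-1.6,"ty":3.77,"tz":0,"yaw":1.2},{"gripper":0.82,"tx":-1.6,"ty":3.77,"tz":0,"yaw":1.2},{"gripper":0.82,"tx":-1.6,"ty":3.77,"tz":0,"yaw":1.2},{"gripper":0.82,"tx":-1.6,"ty":3.77,"tz":0,"yaw":1.2},{"gripper":0.82,"tx":-1.6,"ty":3.77,"tz":0,"yaw":1.2},{"gripper":0.82,"tx":-1.6,"ty":3.77,"tz":0,"yaw":1.2},{"gripper":0.82,"tx":-1.6,"ty":3.77,"tz":0,"yaw":1.2},{"gripper":0.82,"tx":-1.6,"ty":3.77,"tz":0,"yaw":1.0},{"gripper":0.82,"tx":-1.6,"ty":3.77,"tz":0,"yaw":1.0},{"gripper":0.82,"tx":0,"ty":0,"tz":0,"yaw":0},{"gripper":0.82,"tx":0,"ty":0,"tz":0,"yaw":0},{"gripper":0.82,"tx":0,"ty":0,"tz":0,"yaw":0},{"gripper":0.82,"tx":0,"ty":0,"tz":0,"yaw":0}]' 80; python3 -c "
from look import *
m,im=look('w41',[(411,357)]); avg(3)"
```

```text
time: 39.02
tcp_pos: [412.3, 353.0, 148.0]
ee_rot: [-0.0, 0.57, 0.822, -0.001]
force: [-0.0, -0.5, 0.0]
finger_gap: 69.7
t 39.07 tcp [412.6 352.8 148.1] yaw 20.5 gap 70.2 F [ 0.3 -0.5  0.5]
fit [410.5 356.8 200.6] 0.985 [278. 203.]
avg [412.76 352.85 148.37] [0.04 0.1  0.1 ] yaw 20.49 t 39.22
```

View pics/w41.png

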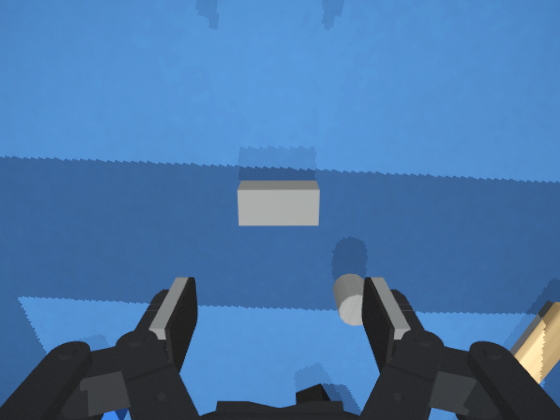

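```bash
python3 -m creep '[{"gripper":0.82,"tx":-0.22,"ty":0.4,"tz":-2.5,"yaw":0},{"gripper":0.82,"tx":0,"ty":0,"tz":-3,"yaw":0},{"gripper":0.82,"tx":0,"ty":0,"tz":-3,"yaw":0},{"gripper":0.82,"tx":0,"ty":0,"tz":-1.8,"yaw":0},{"gripper":0.82,"tx":0,"ty":0,"tz":0,"yaw":0},{"gripper":0.82,"tx":0,"ty":0,"tz":0,"yaw":0},{"gripper":0.82,"tx":0,"ty":0,"tz":0,"yaw":0},{"gripper":0.82,"tx":0,"ty":0,"tz":0,"yaw":0}]' 80; python3 -c "
from look import *
m,im=look('w42',[(411,357)]); avg(3)"
```

```text
time: 39.88
tcp_pos: [411.3, 358.8, 47.3]
ee_rot: [0.001, 0.569, 0.822, 0.002]
force: [0.2, 0.6, -0.1]
finger_gap: 69.8
t 39.93 tcp [411.2 358.8  47.3] yaw 20.6 gap 69.4 F [ 0.5 -0.5 -0.7]
fit [410.1 357.3 200.5] 0.985 [274. 279.]
avg [410.82 358.7   46.92] [0.21 0.07 0.21] yaw 20.62 t 40.08
```

```bash
python3 -m creep '[{"gripper":0.82,"tx":-0.02,"ty":-0.12,"tz":-0.9,"yaw":0},{"gripper":0.82,"tx":0,"ty":0,"tz":-0.95,"yaw":0},{"gripper":0.82,"tx":0,"ty":0,"tz":0,"yaw":0},{"gripper":0.82,"tx":0,"ty":0,"tz":0,"yaw":0},{"gripper":0.82,"tx":0,"ty":0,"tz":0,"yaw":0},{"gripper":0.3,"tx":0,"ty":0,"tz":0,"yaw":0},{"gripper":0.3,"tx":0,"ty":0,"tz":0,"yaw":0},{"gripper":0.3,"tx":0,"ty":0,"tz":0,"yaw":0},{"gripper":0.3,"tx":0,"ty":0,"tz":0,"yaw":0},{"gripper":0.3,"tx":0,"ty":0,"tz":0,"yaw":0}]' 80; python3 -c "
from look import *
m,im=look('w43'); avg(3)"
```

```text
time: 40.92
tcp_pos: [410.0, 357.2, 27.6]
ee_rot: [0.0, 0.569, 0.822, 0.001]
force: [-1.3, -0.8, 5.5]
finger_gap: 54.0
t 40.97 tcp [410.  357.2  27.6] yaw 20.6 gap 54.1 F [-0.4  0.   5.3]
avg [409.98 357.24  27.56] [0.02 0.01 0.01] yaw 20.63 t 41.12
```

View pics/w43.png

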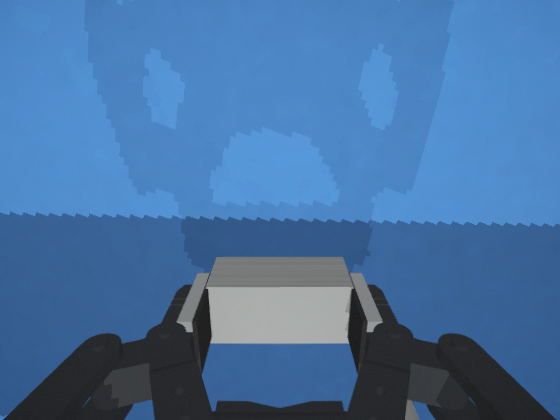

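```bash
python3 -m creep '[{"gripper":0.3,"tx":0,"ty":0,"tz":2.5,"yaw":0},{"gripper":0.3,"tx":0,"ty":0,"tz":3.3,"yaw":0},{"gripper":0.3,"tx":0,"ty":0,"tz":3.5,"yaw":0},{"gripper":0.3,"tx":1.4,"ty":-3,"tz":0,"yaw":-1.2},{"gripper":0.3,"tx":1.6,"ty":-3.54,"tz":0,"yaw":-1.2},{"gripper":0.3,"tx":1.6,"ty":-3.54,"tz":0,"yaw":-1.2},{"gripper":0.3,"tx":1.6,"ty":-3.54,"tz":0,"yaw":-1.2},{"gripper":0.3,"tx":1.6,"ty":-3.54,"tz":0,"yaw":-1.2},{"gripper":0.3,"tx":1.6,"ty":-3.54,"tz":0,"yaw":-1.2},{"gripper":0.3,"tx":1.6,"ty":-3.54,"tz":0,"yaw":-1.2},{"gripper":0.3,"tx":1.6,"ty":-3.54,"tz":0,"yaw":-1.2},{"gripper":0.3,"tx":1.6,"ty":-3.54,"tz":0,"yaw":-1.2},{"gripper":0.3,"tx":1.6,"ty":-3.54,"tz":0,"yaw":-1.2},{"gripper":0.3,"tx":1.6,"ty":-3.54,"tz":0,"yaw":-1.2},{"gripper":0.3,"tx":1.6,"ty":-3.54,"tz":0,"yaw":-1.0},{"gripper":0.3,"tx":1.6,"ty":-3.54,"tz":0,"yaw":-1.0},{"gripper":0.3,"tx":0,"ty":0,"tz":0,"yaw":0},{"gripper":0.3,"tx":0,"ty":0,"tz":0,"yaw":0},{"gripper":0.3,"tx":0,"ty":0,"tz":0,"yaw":0},{"gripper":0.3,"tx":0,"ty":0,"tz":0,"yaw":0}]' 80; python3 -c "
from look import *
look('w44');print(loc(avg(3)))"
```

```text
time: 42.78
tcp_pos: [614.6, -96.7, 119.2]
ee_rot: [-0.001, 0.672, 0.74, -0.0]
force: [-0.3, 0.1, -1.8]
finger_gap: 53.9
t 42.83 tcp [614.8 -96.5 119.5] yaw 5.5 gap 53.9 F [ 0.9 -0.4 -2.6]
avg [615.16 -96.46 119.94] [0.15 0.07 0.15] yaw 5.53 t 42.98
[ -1.3 103.3]
```

View pics/w44.png

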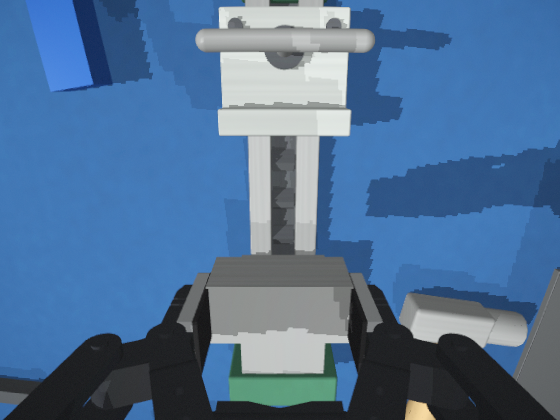

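```bash
python3 -m creep '[{"gripper":0.3,"tx":0.1,"ty":0,"tz":-2.5,"yaw":0},{"gripper":0.3,"tx":0,"ty":0,"tz":-2.5,"yaw":0},{"gripper":0.3,"tx":0,"ty":0,"tz":-1.7,"yaw":0},{"gripper":0.3,"tx":0,"ty":0,"tz":0,"yaw":0},{"gripper":0.3,"tx":0,"ty":0,"tz":0,"yaw":0},{"gripper":0.3,"tx":0,"ty":0,"tz":0,"yaw":0},{"gripper":0.3,"tx":0,"ty":0,"tz":0,"yaw":0}]' 80; python3 -c "
from look import *
look('w45');print(loc(avg(4)))"
```

```text
time: 43.57
tcp_pos: [618.0, -98.0, 54.9]
ee_rot: [0.001, 0.673, 0.74, 0.001]
force: [0.0, 1.0, -2.8]
finger_gap: 54.2
t 43.62 tcp [617.9 -98.   54.9] yaw 5.4 gap 54.3 F [ 0.3 -1.2 -2.3]
avg [617.46 -98.03  54.28] [0.25 0.03 0.31] yaw 5.43 t 43.82
[  0.8 101.5]
```

View pics/w45.png

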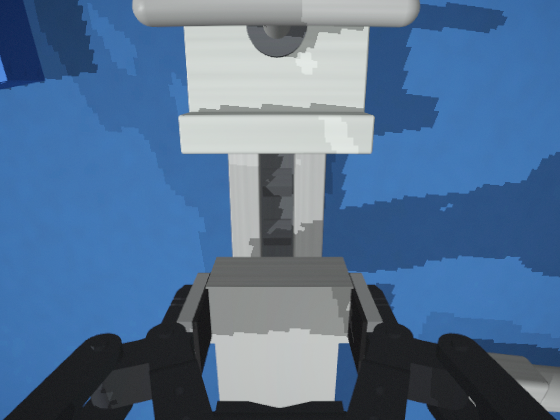

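```bash
python3 -m creep '[{"gripper":0.3,"tx":0,"ty":0,"tz":-0.7,"yaw":0},{"gripper":0.3,"tx":0,"ty":0,"tz":-0.6,"yaw":0},{"gripper":0.3,"tx":0,"ty":0,"tz":0,"yaw":0},{"gripper":0.3,"tx":0,"ty":0,"tz":0,"yaw":0},{"gripper":0.3,"tx":0,"ty":0,"tz":0,"yaw":0},{"gripper":0.3,"tx":0,"ty":0,"tz":0,"yaw":0}]' 80; python3 -c "
from look import *
print(loc(avg(3)),state()['force'])"
```

```text
time: 44.32
tcp_pos: [616.5, -97.8, 39.6]
ee_rot: [-0.0, 0.673, 0.74, -0.0]
force: [-0.0, 0.3, -2.8]
finger_gap: 54.4
avg [616.34 -97.75  39.63] [0.04 0.02 0.01] yaw 5.43 t 44.47
[ -0.3 101.9] [ 1.04384258 -0.06046872 -3.26753422]
```

```bash
python3 -m creep '[{"gripper":0.3,"tx":0.08,"ty":-0.3,"tz":0,"yaw":0},{"gripper":0.3,"tx":0.03,"ty":-0.3,"tz":0,"yaw":0},{"gripper":0.3,"tx":0.03,"ty":-0.25,"tz":0,"yaw":0},{"gripper":0.3,"tx":0,"ty":-0.15,"tz":0,"yaw":0},{"gripper":0.3,"tx":0,"ty":0,"tz":-0.05,"yaw":0},{"gripper":0.3,"tx":0,"ty":0,"tz":0,"yaw":0},{"gripper":0.3,"tx":0,"ty":0,"tz":0,"yaw":0},{"gripper":0.3,"tx":0,"ty":0,"tz":0,"yaw":0}]' 80; python3 -c "
from look import *
look('w46');print(loc(avg(3)))"
```

```text
time: 45.13
tcp_pos: [618.1, -107.6, 39.6]
ee_rot: [-0.0, 0.673, 0.74, 0.0]
force: [-0.7, 2.6, -0.7]
finger_gap: 54.5
t 45.18 tcp [ 618.  -107.6   39.6] yaw 5.4 gap 54.4 F [-0.8  2.7 -1. ]
avg [ 618.04 -107.58   39.61] [0.01 0.   0.01] yaw 5.44 t 45.33
[ 0.5 92. ]
```

View pics/w46.png

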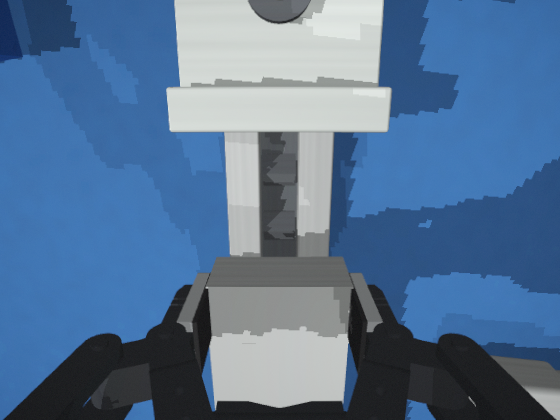

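```bash
python3 -m creep '[{"gripper":0.3,"tx":0,"ty":0,"tz":-0.05,"yaw":0},{"gripper":0.3,"tx":0,"ty":0,"tz":0,"yaw":0},{"gripper":0.8,"tx":0,"ty":0,"tz":0,"yaw":0},{"gripper":0.8,"tx":0,"ty":0,"tz":0,"yaw":0},{"gripper":0.8,"tx":0,"ty":0,"tz":0,"yaw":0},{"gripper":0.8,"tx":0,"ty":0,"tz":1,"yaw":0},{"gripper":0.8,"tx":0,"ty":0,"tz":3,"yaw":0},{"gripper":0.8,"tx":0,"ty":0,"tz":4,"yaw":0},{"gripper":0.8,"tx":0,"ty":0,"tz":4,"yaw":0},{"gripper":0.8,"tx":0,"ty":0,"tz":4,"yaw":0},{"gripper":0.8,"tx":0,"ty":0,"tz":0,"yaw":0},{"gripper":0.8,"tx":0,"ty":0,"tz":0,"yaw":0},{"gripper":0.8,"tx":0,"ty":0,"tz":0,"yaw":0}]' 80; python3 -c "
from look import *
m,im=look('w47'); print(loc(avg(3)));print(state()['joint_positions'])"
```

```text
time: 46.42
tcp_pos: [618.1, -108.1, 199.5]
ee_rot: [0.001, 0.673, 0.74, 0.0]
force: [0.4, -0.7, -0.9]
finger_gap: 68.6
t 46.47 tcp [ 617.4 -107.8  198.3] yaw 5.4 gap 68.4 F [-0.1 -0.6 -0.2]
avg [ 617.06 -107.64  197.29] [0.03 0.04 0.16] yaw 5.42 t 46.62
[-0.5 92. ]
[-3.00667134e-01  4.35470287e-01  8.72810804e-02  1.22586907e+00
 -3.33335185e-05  1.17540772e+00]
```

View pics/w47.png

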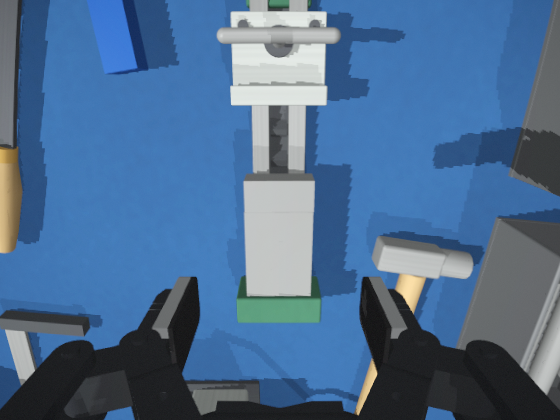

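```bash
python3 -m creep '[{"gripper":0.4,"tx":-0.08,"ty":0.9,"tz":-0.4,"yaw":-6.9},{"gripper":0.4,"tx":-0.08,"ty":0.9,"tz":-0.4,"yaw":-6.9},{"gripper":0.4,"tx":-0.08,"ty":0.9,"tz":-0.4,"yaw":-6.9},{"gripper":0.4,"tx":-0.08,"ty":0.9,"tz":-0.4,"yaw":-6.9},{"gripper":0.4,"tx":-0.08,"ty":0.9,"tz":-0.4,"yaw":-6.9},{"gripper":0.4,"tx":-0.08,"ty":0.9,"tz":-0.4,"yaw":-6.9},{"gripper":0.4,"tx":-0.08,"ty":0.9,"tz":-0.4,"yaw":-6.9},{"gripper":0.4,"tx":-0.08,"ty":0.9,"tz":-0.4,"yaw":-6.9},{"gripper":0.4,"tx":-0.08,"ty":0.9,"tz":-0.4,"yaw":-6.9},{"gripper":0.4,"tx":-0.08,"ty":0.9,"tz":-0.4,"yaw":-6.9},{"gripper":0.4,"tx":-0.08,"ty":0.9,"tz":-0.4,"yaw":-6.9},{"gripper":0.4,"tx":-0.08,"ty":0.9,"tz":-0.4,"yaw":-6.9},{"gripper":0.4,"tx":-0.04,"ty":0.6,"tz":-0.4,"yaw":-7.1},{"gripper":0.4,"tx":0,"ty":0,"tz":-1,"yaw":0},{"gripper":0.4,"tx":0,"ty":0,"tz":0,"yaw":0},{"gripper":0.4,"tx":0,"ty":0,"tz":0,"yaw":0},{"gripper":0.4,"tx":0,"ty":0,"tz":0,"yaw":0}]' 60; python3 -c "
from look import *
m,im=look('w48'); print(loc(avg(3)));
for d in (-40,40): print(proj(m,np.r_[seat+206*uy+d*ux,62]))"
```

```text
time: 48.03
tcp_pos: [607.8, 5.7, 136.5]
ee_rot: [0.0, 0.999, 0.049, -0.001]
force: [-0.2, -0.9, 0.1]
finger_gap: 34.4
t 48.08 tcp [608.1   5.7 136.9] yaw -84.4 gap 34.2 F [-0.2 -0.1 -0. ]
avg [608.32   5.71 137.28] [0.04 0.05 0.09] yaw -84.45 t 48.23
[  1.5 205.7]
[[279.73609995 302.21397684]]
[[280.39493848 173.42383306]]
```

View pics/w48.png

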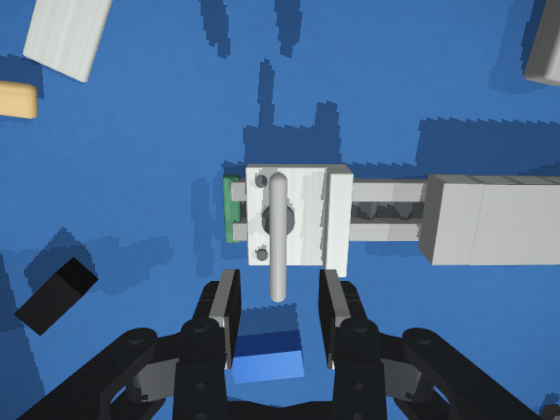

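```bash
python3 -m creep '[{"gripper":0.4,"tx":-0.1,"ty":0.05,"tz":-2.5,"yaw":0},{"gripper":0.4,"tx":0,"ty":0,"tz":-2.5,"yaw":0},{"gripper":0.4,"tx":0,"ty":0,"tz":-1.1,"yaw":0},{"gripper":0.4,"tx":0,"ty":0,"tz":0,"yaw":0},{"gripper":0.4,"tx":0,"ty":0,"tz":0,"yaw":0},{"gripper":0.4,"tx":0,"ty":0,"tz":0,"yaw":0},{"gripper":0,"tx":0,"ty":0,"tz":0,"yaw":0},{"gripper":0,"tx":0,"ty":0,"tz":0,"yaw":0},{"gripper":0,"tx":0,"ty":0,"tz":0,"yaw":0},{"gripper":0,"tx":0,"ty":0,"tz":0,"yaw":0},{"gripper":0,"tx":0,"ty":0,"tz":0,"yaw":0}]' 80; python3 -c "
from look import *
m,im=look('w49'); print(loc(avg(2)));"
```

```text
time: 49.15
tcp_pos: [608.1, 6.6, 77.6]
ee_rot: [0.0, 0.999, 0.048, 0.001]
force: [-0.8, -0.9, 6.5]
finger_gap: 6.8
t 49.2 tcp [608.1   6.6  77.6] yaw -84.5 gap 6.8 F [-1.4 -0.3  6.1]
avg [608.11   6.57  77.66] [0.01 0.01 0.01] yaw -84.47 t 49.3
[  1.4 206.6]
```

View pics/w49.png

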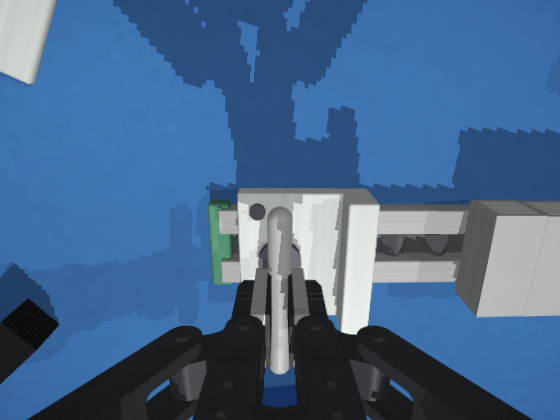

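Gripped. Lift as before (2.15 cm commanded in total), then slide forward 52 mm, minding the slack.

```bash
python3 -m creep '[{"gripper":0,"tx":0,"ty":0,"tz":0.7,"yaw":0},{"gripper":0,"tx":0,"ty":0,"tz":0.7,"yaw":0},{"gripper":0,"tx":0,"ty":0,"tz":0.75,"yaw":0},{"gripper":0,"tx":0,"ty":0,"tz":0,"yaw":0},{"gripper":0,"tx":0,"ty":0,"tz":0,"yaw":0},{"gripper":0,"tx":0,"ty":0,"tz":0,"yaw":0},{"gripper":0,"tx":0.05,"ty":-0.5,"tz":0,"yaw":0},{"gripper":0,"tx":0.05,"ty":-0.5,"tz":0,"yaw":0},{"gripper":0,"tx":0,"ty":0,"tz":0,"yaw":0},{"gripper":0,"tx":0,"ty":0,"tz":0,"yaw":0}]' 80; python3 -c "
from look import *
m,im=look('w50'); print(loc(avg(2)));"
```

```text
time: 50.13
tcp_pos: [608.9, -3.6, 97.1]
ee_rot: [-0.0, 0.999, 0.048, 0.0]
force: [6.1, -0.4, -9.6]
finger_gap: 6.2
t 50.18 tcp [608.9  -3.6  97.1] yaw -84.5 gap 6.3 F [ 5.6 -0.1 -8.9]
avg [608.87  -3.49  97.1 ] [0.   0.02 0.  ] yaw -84.48 t 50.28
[  1.2 196.5]
```

View pics/w50.png

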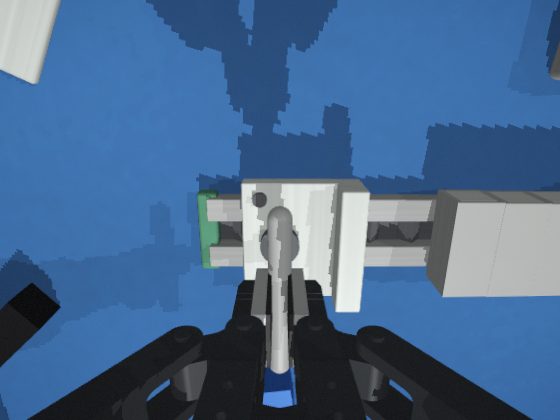

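```bash
python3 -m creep '[{"gripper":0,"tx":0.08,"ty":-0.8,"tz":0,"yaw":0},{"gripper":0,"tx":0.08,"ty":-0.8,"tz":0,"yaw":0},{"gripper":0,"tx":0.08,"ty":-0.8,"tz":0,"yaw":0},{"gripper":0,"tx":0.08,"ty":-0.8,"tz":0,"yaw":0},{"gripper":0,"tx":0.06,"ty":-0.6,"tz":0,"yaw":0},{"gripper":0,"tx":0.03,"ty":-0.4,"tz":0,"yaw":0},{"gripper":0,"tx":0,"ty":0,"tz":0,"yaw":0},{"gripper":0,"tx":0,"ty":0,"tz":0,"yaw":0},{"gripper":0,"tx":0,"ty":0,"tz":0,"yaw":0}]' 80; python3 -c "
from look import *
m,im=look('w51'); print(loc(avg(3)));"
```

```text
time: 51.03
tcp_pos: [612.9, -45.5, 97.0]
ee_rot: [-0.0, 0.999, 0.048, 0.0]
force: [5.1, -0.5, -8.4]
finger_gap: 6.6
t 51.08 tcp [612.9 -45.4  97. ] yaw -84.5 gap 6.6 F [ 6.   0.8 -8.8]
avg [612.85 -45.42  97.04] [0.01 0.   0.01] yaw -84.48 t 51.23
[  1.2 154.4]
```

View pics/w51.png

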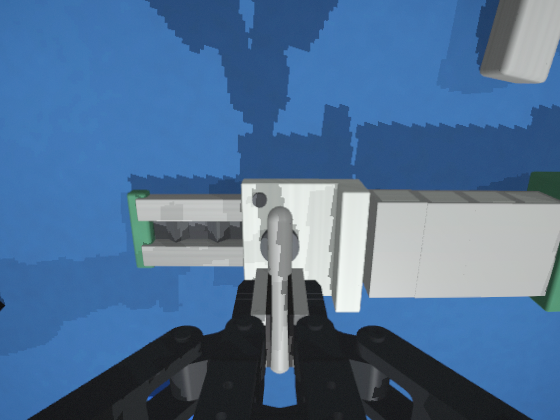

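```bash
python3 -m creep '[{"gripper":0,"tx":0,"ty":0,"tz":-0.7,"yaw":0},{"gripper":0,"tx":0,"ty":0,"tz":-0.7,"yaw":0},{"gripper":0,"tx":0,"ty":0,"tz":-0.4,"yaw":0},{"gripper":0.4,"tx":0,"ty":0,"tz":0,"yaw":0},{"gripper":0.4,"tx":0,"ty":0,"tz":0,"yaw":0},{"gripper":0.4,"tx":0,"ty":0,"tz":0,"yaw":0},{"gripper":0.4,"tx":0,"ty":0,"tz":0,"yaw":0},{"gripper":0.4,"tx":0,"ty":0,"tz":3,"yaw":0},{"gripper":0.4,"tx":0,"ty":0,"tz":4,"yaw":0},{"gripper":0.6,"tx":-2,"ty":0,"tz":3,"yaw":0},{"gripper":1,"tx":-3.5,"ty":-1,"tz":2,"yaw":0},{"gripper":1,"tx":-3.5,"ty":-1,"tz":2,"yaw":0},{"gripper":1,"tx":0,"ty":0,"tz":0,"yaw":0},{"gripper":1,"tx":0,"ty":0,"tz":0,"yaw":0},{"gripper":1,"tx":0,"ty":0,"tz":0,"yaw":0}]' 60; python3 -c "
from look import *
m,im=look('w52'); print(loc(avg(2)))
for d,z in ((109,42),(154,62),(154,82),(135,42),(83,42)): print(d,z,proj(m,np.r_[seat+d*uy,z]))"
```

```text
time: 52.48
tcp_pos: [522.4, -65.4, 220.1]
ee_rot: [0.0, 0.999, 0.048, 0.001]
force: [-0.2, -0.2, -0.9]
finger_gap: 85.4
t 52.53 tcp [522.5 -65.3 219.3] yaw -84.5 gap 85.9 F [-0.  -0.2  0.8]
avg [522.51 -65.15 218.66] [0.01 0.04 0.15] yaw -84.45 t 52.63
[-90.6 143.2]
109 42 [[324.82305417  77.36007915]]
154 62 [[264.95225688  76.40593877]]
154 82 [[263.80862422  75.58456355]]
135 42 [[290.81963061  77.16477557]]
83 42 [[358.67627008  77.70440324]]
```

View pics/w52.png

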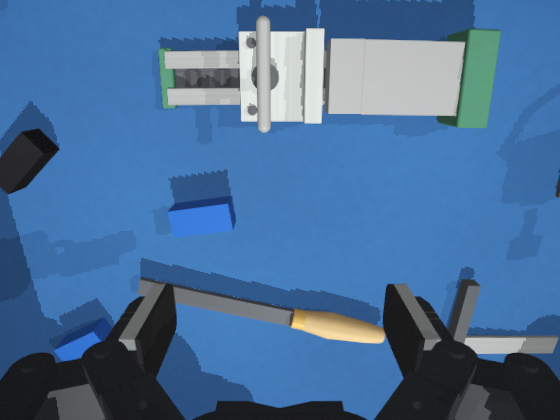

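```bash
python3 -m creep '[{"gripper":1,"tx":-0.36,"ty":-3.5,"tz":0,"yaw":2},{"gripper":1,"tx":-0.36,"ty":-3.94,"tz":0,"yaw":0},{"gripper":1,"tx":-0.36,"ty":-3.94,"tz":0,"yaw":0},{"gripper":1,"tx":-0.36,"ty":-3.94,"tz":0,"yaw":0},{"gripper":1,"tx":-0.36,"ty":-3.94,"tz":-0.5,"yaw":0},{"gripper":1,"tx":-0.36,"ty":-3.94,"tz":-0.5,"yaw":0},{"gripper":1,"tx":-0.36,"ty":-3.94,"tz":-0.5,"yaw":0},{"gripper":1,"tx":-0.36,"ty":-3.94,"tz":-0.5,"yaw":0},{"gripper":1,"tx":0,"ty":0,"tz":-2.7,"yaw":0},{"gripper":1,"tx":0,"ty":0,"tz":-2.7,"yaw":0},{"gripper":1,"tx":0,"ty":0,"tz":0,"yaw":0},{"gripper":1,"tx":0,"ty":0,"tz":0,"yaw":0},{"gripper":1,"tx":0,"ty":0,"tz":0,"yaw":0}]' 60; python3 -c "
from look import *
m,im=look('w53'); avg(3)
a=np.radians(7.5); k0=np.array([520.5,-372,55])
for d in (0,25): c=k0-d*np.array([np.cos(a),np.sin(a),0]); print(c,proj(m,c))"
```

```text
time: 53.72
tcp_pos: [494.0, -375.9, 145.8]
ee_rot: [-0.0, 0.998, 0.066, -0.0]
force: [0.4, 0.2, 0.6]
finger_gap: 85.5
t 53.77 tcp [ 494.4 -376.2  146.8] yaw -82.4 gap 85.8 F [0.1 0.6 1.1]
avg [ 494.52 -376.35  147.34] [0.07 0.02 0.06] yaw -82.41 t 53.92
[ 520.5 -372.    55. ] [[280.00237735 187.49606934]]
[ 495.71387847 -375.26315481   55.        ] [[279.9111935  227.08256499]]
```

View pics/w53.png

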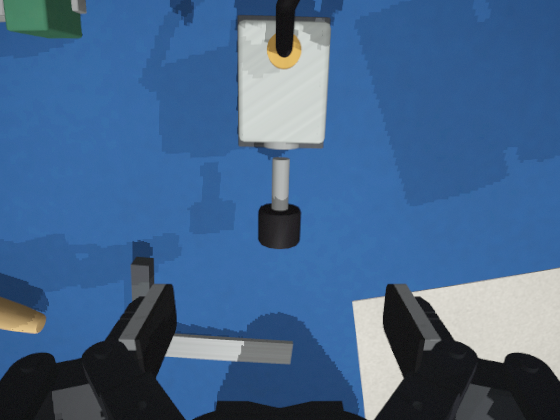

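```bash
python3 -m creep '[{"gripper":1,"tx":0,"ty":0.1,"tz":-3,"yaw":0},{"gripper":1,"tx":0,"ty":0,"tz":-3,"yaw":0},{"gripper":1,"tx":0,"ty":0,"tz":-2.4,"yaw":0},{"gripper":0.5,"tx":0,"ty":0,"tz":0,"yaw":0},{"gripper":0.5,"tx":0,"ty":0,"tz":0,"yaw":0},{"gripper":0,"tx":0,"ty":0,"tz":0,"yaw":0},{"gripper":0,"tx":0,"ty":0,"tz":0,"yaw":0},{"gripper":0,"tx":0,"ty":0,"tz":0,"yaw":0},{"gripper":0,"tx":0,"ty":0,"tz":0,"yaw":0},{"gripper":0,"tx":0,"ty":0,"tz":0,"yaw":0},{"gripper":0,"tx":0,"ty":0,"tz":0,"yaw":0}]' 50; python3 -c "
from look import *
m,im=look('w54'); avg(2)"
```

```text
time: 54.83
tcp_pos: [494.4, -375.6, 64.1]
ee_rot: [0.001, 0.998, 0.066, 0.001]
force: [-1.0, 1.9, 6.9]
finger_gap: 24.6
t 54.88 tcp [ 494.4 -375.6   64. ] yaw -82.5 gap 24.0 F [-0.7  2.1  6.1]
avg [ 494.43 -375.56   64.05] [0.01 0.   0.  ] yaw -82.47 t 54.98
```

View pics/w54.png

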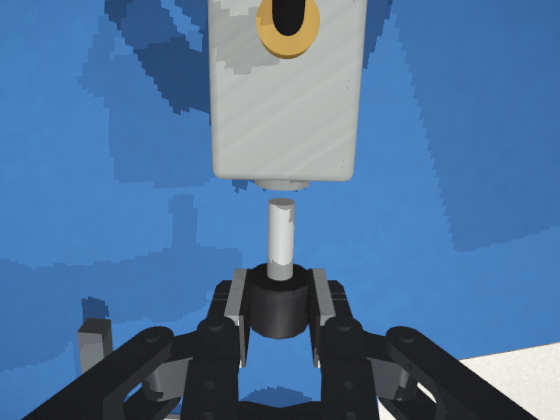

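```bash
python3 -m creep '[{"gripper":0,"tx":0.5,"ty":0.07,"tz":0,"yaw":0},{"gripper":0,"tx":0.5,"ty":0.07,"tz":0,"yaw":0},{"gripper":0,"tx":0.5,"ty":0.07,"tz":0,"yaw":0},{"gripper":0,"tx":0.5,"ty":0.07,"tz":0,"yaw":0},{"gripper":0,"tx":0.5,"ty":0.07,"tz":0,"yaw":0},{"gripper":0,"tx":0.15,"ty":0.02,"tz":0,"yaw":0},{"gripper":0,"tx":0,"ty":0,"tz":0,"yaw":0},{"gripper":0,"tx":0,"ty":0,"tz":0,"yaw":0},{"gripper":0,"tx":0,"ty":0,"tz":0,"yaw":0}]' 50; python3 -c "
from look import *
m,im=look('w55'); avg(2)"
```

```text
time: 55.73
tcp_pos: [519.3, -372.8, 64.1]
ee_rot: [0.002, 0.998, 0.065, -0.0]
force: [-5.2, -0.6, 7.7]
finger_gap: 24.5
t 55.78 tcp [ 519.3 -372.7   64. ] yaw -82.6 gap 24.0 F [-6.  -0.9  8.5]
avg [ 519.34 -372.75   64.06] [0.01 0.   0.02] yaw -82.55 t 55.88
```

Stop reached (24.9 mm travelled, force building). Release, rise, and inspect.

```bash
python3 -m creep '[{"gripper":0,"tx":0.1,"ty":0,"tz":0,"yaw":0},{"gripper":0,"tx":0,"ty":0,"tz":0,"yaw":0},{"gripper":1,"tx":0,"ty":0,"tz":0,"yaw":0},{"gripper":1,"tx":0,"ty":0,"tz":0,"yaw":0},{"gripper":1,"tx":0,"ty":0,"tz":0,"yaw":0},{"gripper":1,"tx":0,"ty":0,"tz":0,"yaw":0},{"gripper":1,"tx":0,"ty":0,"tz":0,"yaw":0},{"gripper":1,"tx":0,"ty":0,"tz":3,"yaw":0},{"gripper":1,"tx":0,"ty":0,"tz":4,"yaw":0},{"gripper":1,"tx":-2,"ty":0,"tz":3.5,"yaw":0},{"gripper":1,"tx":-3,"ty":0,"tz":2.5,"yaw":0},{"gripper":1,"tx":-3,"ty":0,"tz":2.5,"yaw":0},{"gripper":1,"tx":0,"ty":0,"tz":0,"yaw":0},{"gripper":1,"tx":0,"ty":0,"tz":0,"yaw":0},{"gripper":1,"tx":0,"ty":0,"tz":0,"yaw":0}]' 50; python3 -c "
from look import *
m,im=look('w56'); avg(2)
a=np.radians(7.5); k0=np.array([520.5,-372,55])
for d in (0,25): c=k0-d*np.array([np.cos(a),np.sin(a),0]); print(proj(m,c))
snap('top','top3',(130,120,320,200),2.5)
snap('scene','scene3',(80,60,340,300),2.3)"
```

```text
time: 57.13
tcp_pos: [441.1, -371.5, 216.3]
ee_rot: [0.0, 0.998, 0.066, 0.0]
force: [-0.3, 0.2, 0.4]
finger_gap: 85.4
t 57.18 tcp [ 441.1 -371.2  215.5] yaw -82.5 gap 85.5 F [-0.1 -0.   0. ]
avg [ 441.17 -370.89  214.94] [0.02 0.05 0.11] yaw -82.43 t 57.28
[[295.26968242  93.69399058]]
[[294.83849995 128.37421506]]
```

View pics/w56.png

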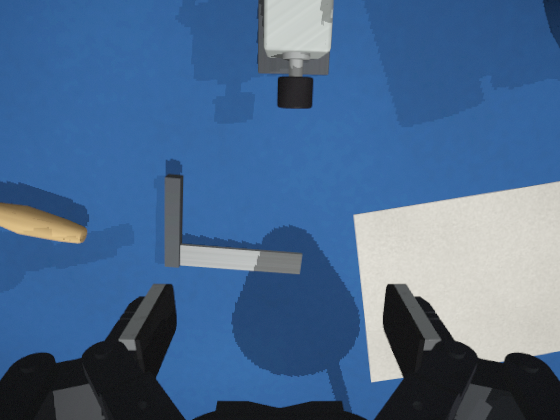

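View pics/top3.png

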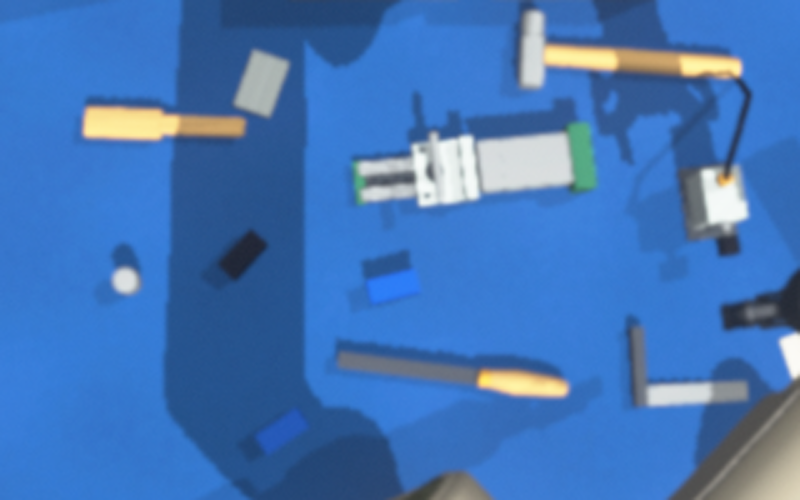

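View pics/scene3.png

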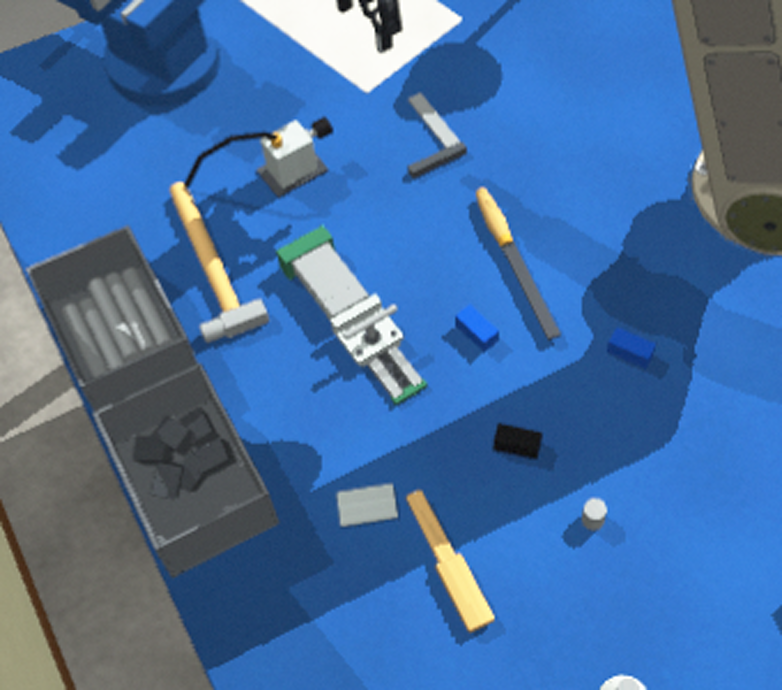

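```bash
python3 -c "
from plant import *
print(job_done())"
```

```text
the job is handed in; nothing more can be done
None
```

The fixture is set up and handed in, at about 57 s on the robot's clock.

**What I did:**
- I pulled the valve knob fully out, to its stop.
- I lifted the release bar, slid the carriage fully back and let it lock there.
- I laid the four grey steel blanks on the bench side by side across the rails.
- I lifted the bar again and closed the carriage to the 0.052 notch (109 mm gap for the 104 mm row), then let the bar drop.
- Last, I pushed the knob home.

**Last checks:**
- **Carriage:** the jaw face appeared within a pixel or so of where the 109 mm gap puts it. The bar's apparent length matched it being down.
- **Blanks:** the row looked centred on the rails and tight, with no blank left on the bench.
- **Knob:** it appeared about where home should be, after 24.9 mm of travel onto its stop.
- **Other items:** the brush, plate, file, try square, round offcut and the black and blue look-alikes looked unmoved. The white oil bottle is cut off at the edge of the last picture, so I did not check it fully, but the arm never went near it.

**What went wrong:** on the first try the second blank caught the edge of the first one. Contact force reached about 30 N, and the blank tilted in the grip. I set it down flat on the rails, gripped it again and slid it up to the first. I placed the remaining two blanks the same way. I saw no knocked blank and no slip from a slackened grip.

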